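# Switch on the lane that was left off

## Robot

A 7-joint arm with a two-finger parallel gripper is mounted at the origin on a cart in front of the work surface, level with it; the furniture and walls round the work are solid. World frame = base frame: x ahead of the robot, y to its left, z up, the work surface at z = 0. Lengths are in m, angles in degrees, forces in N, time in s.
With the tool pointing down it reaches from about 0.35 to 0.9 m from the base axis. Payload 7.2 kg.
Tool frame: the origin (TCP) lies on the mounting face of the last link; the fingertips stand 173 mm ahead of it and the grasp point (between the pads) lies 155 mm ahead of it; x points along the fingers, z is the direction in which the jaws open and shut, and the axes are right-handed (so a half turn about x gives the same grasp; the last joint's range is limited). The gripper opens to 85 mm and grips with 20 to 120 N. Pads are 22 mm wide; open, the fingers measure 114 mm over their backs; the gripper's body (76 mm by 85 mm) begins 54 mm behind the grasp point. The pads swing forward as they close: fully open they stand 13 mm farther back than shut.
Start: joints at [-78.679, 23.554, -0.728, 91.456, 0.321, 64.991, -4.71], TCP at [0.164, 0.603, 0.405] pointing down, gripper open.
Joint ranges: [-169.25, 169.25], [-16.82, 113.86], [-84.01, 82.57], [7.8, 145.47], [-59.2, 239.2], [7.22, 106.19], [-163.78, 163.78]. Speed limits (degrees/s): [136.94, 136.94, 172.46, 172.46, 180, 180, 180].

## Interface

Orientations are given as a 3x3 rotation matrix whose columns are the frame's x, y, z axes.
In Python, from rig import env, imaging gives the robot as it stands.
- The arm moves only by the tool move_arm, never from a script. Its arguments are lists of equal length, an entry for each row: "rotation": the turn, a rotation vector about the tool's x, y, z in rad, a list of three; "offset": the shift along the tool's x, y, z in cm, a list of three; "hand": the finger opening in cm, from 0 to 8.54. A call has 1 to 5 rows; each row is the pose to reach, as a shift and turn from the pose commanded when the call began, along the tool's axes at that moment; what a row does not reach only later rows make up. A row lasts 1/10 s, in which the tool goes at most 50 mm and 8.59 degrees, less where a joint would pass 70% of its speed; a pose out of reach is approached as far as the arm can. A call with a gripper value outside its range is refused whole. The fingers move at their own pace and stop on an object; "squeeze" is the grip in N (left out, the last holds). Time passes only in rows, so rows that repeat a pose let the fingers close. It gives the time, the measured TCP pose, the force and the opening at its end, in the units of the state.
- env.sense(): the state, without advancing time (a new reading comes with each control period).
- imaging.grab_frame(name): name is "scene" or "top" or "wrist"; returns a dict with "color" (384x512x3 uint8, red, green, blue), "fx", "fy", "cx", "cy" (pixels), "world_from_camera" (4x4, takes a point from camera to world coordinates). Camera axes: x right, y up, looking along -z (the intrinsics and any distortion apply to the point x, -y, -z); pixel columns grow to the right and rows downward; lengths in m; the calibration is good to about 2 mm. A picture is of the moment at which its call begins. There is no depth.
- env.finish_job(): hands the job in, once; it reports no verdict.
The state is a dict: "clock": time; "qpos": joint angles; "joint_vel": joint speeds; "tau": joint torques, N m; "ee_pos": TCP position; "orientation": TCP orientation; "wrist_force": force on the tool from outside, world axes, zero at the start; "ft_torque": the same for the moment, N m; "finger_gap": opening from 0.0 (shut) to 1.0 (fully open).
Only numpy, scipy, OpenCV 4.12 (cv2) and the standard library are available. Lean on these libraries where they do the work, as an engineer would, in place of code of your own. Each camera call takes 0.05 s, during which the arm holds its last target.

## Task

In the row of five guarded rocker switches on the small sloped controller box, one rocker was left off: it is tipped the other way from its four neighbours. Take the stylus out of its stand and with its tip gently push the raised end of that rocker down until it is fully home on its stop and lies like the others, which must stay as they are; keep the gripper itself off the switches. Then put the stylus back upright in its stand with its collar resting on top, let go, and leave the timer, the tape roll and the slide box where they are.

Things in the scene. Friction and masses are not known exactly. Their poses are not given: they have to be found in the camera images.
- console: Small white controller box fixed to the worktop, 150 deep x 184 wide, 30 mm high in front, 93 mm at the back; origin under its centre, x level and away from its front, y along the row, z up. Its panel rises with x at 0.40 rad (23 deg) from level: outward normal (-sin 0.40, 0, cos 0.40), uphill (cos 0.40, 0, sin 0.40). On it five identical black guard wells in a row along y, 30 mm apart.
- odd: The guarded switch that is off: a fixed guard well with a rocker; which of the five places it has varies. Well: 60 mm long up the slope, 30 wide, walls 34 mm high square to the panel, open on top; inside 52 x 24 mm. A stylus goes in best along the panel normal. Origin on the panel under the middle of the well; axes as the console's (z straight up).
- odd_rim (a point): Centre of the open mouth of the odd rocker's well, 34 mm along the panel normal from the origin of body odd; same axes. How deep the rocker sits below is NOT given and differs by start and by rocker: its pivot (mid-thickness of the bar) lies 14 to 24 mm below the mouth, along the panel normal, under the middle of the well. So its stop has to be felt.
- odd_rocker (a joint): Angle of the odd rocker: 0 to 0.02 as found (off: its uphill, ribbed end stands up), 0.60 fully home (on: uphill end down), 0.30 parallel to the panel. A grey bar 46 mm long up the slope, 18 wide, 6 thick, pivoted at its middle on an axis along the row. Stiff (about 5 N at 16 mm from the pivot), stays where it is left, ends on a hard stop.
- lane_a: One of the four guarded switches already on; sizes, origin and axes as body odd; its place in the row varies.
- lane_a_rocker (a joint): Angle of the rocker in lane_a: about 0.60 (on); it has to stay so.
- lane_b: One of the four guarded switches already on; sizes, origin and axes as body odd; its place in the row varies.
- lane_b_rocker (a joint): Angle of the rocker in lane_b: about 0.60 (on); it has to stay so.
- lane_c: One of the four guarded switches already on; sizes, origin and axes as body odd; its place in the row varies.
- lane_c_rocker (a joint): Angle of the rocker in lane_c: about 0.60 (on); it has to stay so.
- lane_d: One of the four guarded switches already on; sizes, origin and axes as body odd; its place in the row varies.
- lane_d_rocker (a joint): Angle of the rocker in lane_d: about 0.60 (on); it has to stay so.
- stylus: The stylus, 139 mm long, 0.06 to 0.10 kg; origin at its rounded tip, z from tip to handle. Steel shank 8 mm thick for 32 mm, then 10 mm thick up to a round collar 30 mm across, 75 to 79 mm from the tip; above it the handle. It stands upright in the stand, tip down, collar resting on the stand's top.
- stylus_grip (a point): Centre of the stylus's black square handle (20 x 20 mm across the flats, 60 mm tall), on the axis 109 mm from the tip and 34 mm from the underside of the collar; x and y square to the flats, z along the stylus, up while it stands.
- stylus_tip (a point): The rounded tip of the stylus (radius 4 mm), on its axis, 109 mm below the handle's centre.
- stand_mouth (a point): Centre of the mouth of the stand's hole, in its top face, 92 mm above the worktop; z up. The stand is a fixed white round post 52 mm across and 92 mm tall on a disc 84 mm across and 8 mm thick; the hole is 16 mm wide and 84 mm deep. With the stylus home the handle's centre is 34 mm above this point.
- timer: Bystander: white bench timer lying flat, 66 x 64 x 18 mm; origin at the centre of its underside.
- tape_roll: Bystander: roll of tape lying flat, 76 mm across, 24 mm high; origin at the centre of its underside.
- slide_box: Bystander: dark slide box, 38 x 89 x 32 mm; origin at the centre of its underside.
Not all that is in view belongs to the job. What is shaped like the stylus but purple or red is not meant.

How it is judged:
By the outcome, as a careful person would: the job done as asked, in the order asked, and still so for the second after the job is handed in, with the robot touching nothing.
It also fails if it takes over 48 s, if anything falls off the work surface, if the arm or the gripper's body presses on something with over 40 N, if the wrist force passes 120 N, or if a joint passes its speed limit or range.

## Working session

There is one attempt and no reset: what is moved stays moved. The work goes in short steps, Python scripts to look and compute and a tool call to move; the robot and the scene stay as the last step left them, time stands still between calls to the robot, and variables do not carry over. Pictures are saved under pics/ and viewed, and the job is handed in when it is done.

Besides the shell and the picture viewer there is one more tool, called after ">>>" as a command line: name --argument value ..., lists and objects as JSON in quotes. move_arm: Moves the arm, as the interface text tells. Its arguments: {"type":"object","properties":{"rotation":{"type":"array","items":{"type":"array","items":{"type":"number"}}},"offset":{"type":"array","items":{"type":"array","items":{"type":"number"}}},"hand":{"type":"array","items":{"type":"number"}},"squeeze":{"type":"number"}},"required":["rotation","offset","hand"]}

```bash
mkdir -p pics; ls; python3 - <<'E'
from rig import env, imaging
import cv2
s=env.sense();print(s)
for n in ["scene","top","wrist"]:
    f=imaging.grab_frame(n)
    print(n,f["fx"],f["fy"],f["cx"],f["cy"],f["world_from_camera"].round(3).tolist(),[k for k in f])
    cv2.imwrite(f"pics/{n}0.png",f["color"][:,:,::-1])
E
```

```text
pics
{'clock': 0.0, 'qpos': array([-78.67834791,  23.60162977,  -0.73116472,  91.50496057,
         0.32265487,  64.99062825,  -4.71089807]), 'joint_vel': array([ 0.01364008, -0.00952475, -0.04450366, -0.13854422,  0.06387315,
        0.01238508, -0.11054007]), 'tau': array([ 4.46577924e-04, -6.00619054e+01,  6.82941210e-01, -2.99406660e+01,
        1.39462767e-02,  1.09197400e-02, -4.95397323e-07]), 'ee_pos': array([0.16411914, 0.60283787, 0.40382853]), 'orientation': array([[-3.12658211e-04, -9.64899061e-01,  2.62620838e-01],
       [-1.63112856e-03,  2.62620994e-01,  9.64897690e-01],
       [-9.99998621e-01, -1.26685165e-04, -1.65598503e-03]]), 'wrist_force': array([-0.45936082, -0.10415431,  0.23430801]), 'ft_torque': array([ 0.03943776, -0.0011978 , -0.00061323]), 'finger_gap': 1.002967760410977}
scene 349.7772795440114 349.7772795440114 252.7140671486515 186.91141005543977 [[0.849, 0.418, -0.324, 0.227], [-0.529, 0.675, -0.515, -0.525], [0.003, 0.608, 0.794, 0.869], [0.0, 0.0, 0.0, 1.0]] ['color', 'fx', 'fy', 'cx', 'cy', 'world_from_camera']
top 378.52105213074583 378.52105213074583 258.78901422080725 183.8002128839641 [[-0.007, 0.999, -0.031, 0.489], [-0.999, -0.006, 0.035, 0.012], [0.035, 0.031, 0.999, 1.06], [0.0, 0.0, 0.0, 1.0]] ['color', 'fx', 'fy', 'cx', 'cy', 'world_from_camera']
wrist 281.56994503242936 281.56994503242936 254.68906903937904 190.3939486616466 [[0.263, -0.918, -0.297, 0.087], [0.965, 0.249, 0.083, 0.624], [-0.002, -0.308, 0.951, 0.373], [0.0, 0.0, 0.0, 1.0]] ['color', 'fx', 'fy', 'cx', 'cy', 'world_from_camera']
```

View pics/scene0.png

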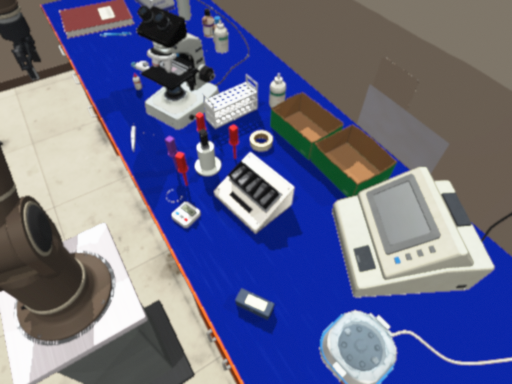

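View pics/top0.png

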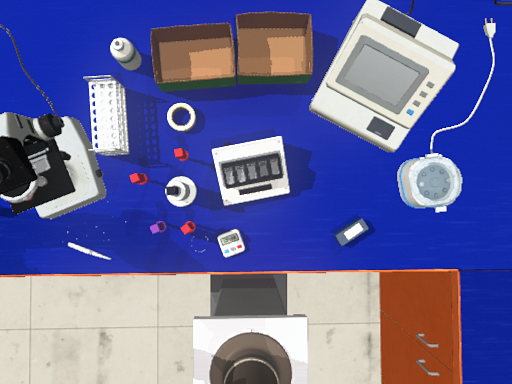

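View pics/wrist0.png

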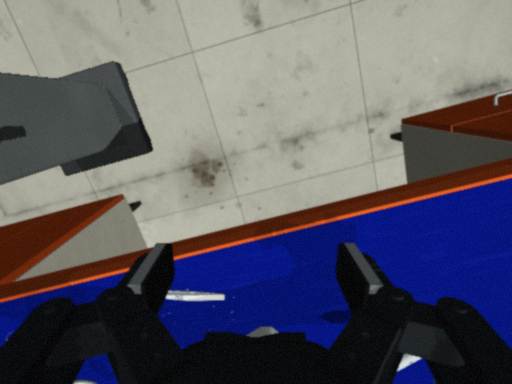

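```bash
python3 - <<'E'
import cv2,numpy as np
a=cv2.imread("pics/top0.png")[120:220,120:300]
b=cv2.imread("pics/scene0.png")[100:240,150:300]
cv2.imwrite("pics/c_top.png",cv2.resize(a,None,fx=4.4,fy=4.4,interpolation=cv2.INTER_CUBIC))
cv2.imwrite("pics/c_scene.png",cv2.resize(b,None,fx=4.2,fy=4.2,interpolation=cv2.INTER_CUBIC))
E
```

```text
(no output)
```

View pics/c_top.png

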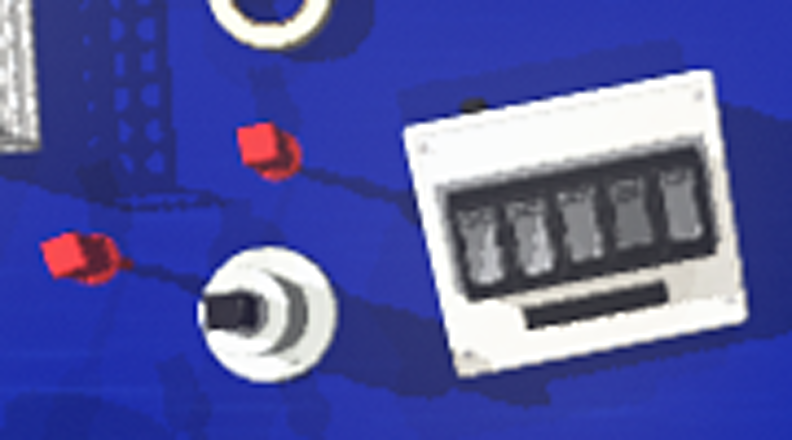

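View pics/c_scene.png

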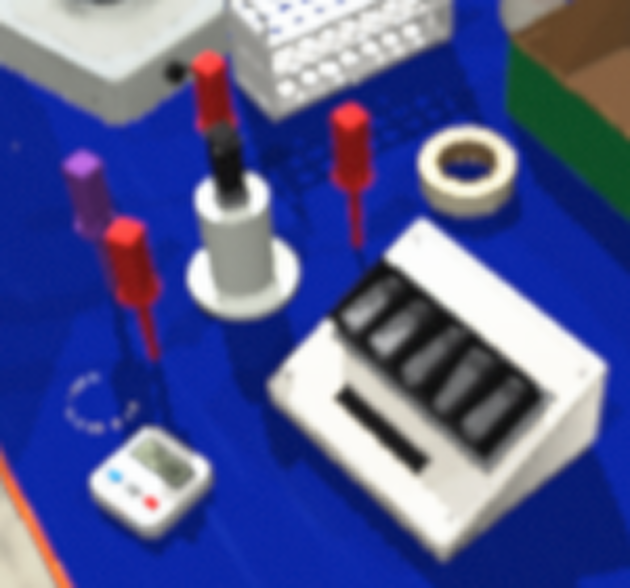

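```bash
cat > h.py <<'E'
import numpy as np,cv2
from scipy.optimize import least_squares
def proj(f,P):
    T=np.linalg.inv(f["world_from_camera"]);p=np.atleast_2d(P)@T[:3,:3].T+T[:3,3]
    return np.c_[f["cx"]+f["fx"]*p[:,0]/-p[:,2], f["cy"]-f["fy"]*p[:,1]/-p[:,2]]
def ray(f,uv):
    d=np.array([(uv[0]-f["cx"])/f["fx"],-(uv[1]-f["cy"])/f["fy"],-1.]);W=f["world_from_camera"]
    return W[:3,3],W[:3,:3]@d
def atz(f,uv,z):
    o,d=ray(f,uv);return o+d*(z-o[2])/d[2]
def Rz(a):
    c,s=np.cos(a),np.sin(a);return np.array([[c,-s,0],[s,c,0],[0,0,1.]])
E
python3 - <<'E'
from h import *
from rig import env,imaging
import pickle
t=imaging.grab_frame("top");s=imaging.grab_frame("scene")
pickle.dump((t,s),open("f0.pkl","wb"))
C=np.array([[.075,.092,.093],[.075,-.092,.093],[-.075,-.092,.030],[-.075,.092,.030]])
ut=120+np.array([(405,128),(712,70),(747,318),(457,376)])/4.4
us=np.array([150,100])+np.array([(420,218),(607,368),(443,545),(270,382)])/4.2
ut[:,0]=120+np.array([405,712,747,457])/4.4
def res(p):
    W=C@Rz(p[2]).T+[p[0],p[1],0]
    return np.r_[(proj(t,W)-ut).ravel(),(proj(s,W)-us).ravel()]
r=least_squares(res,[.5,0,.2]);print(r.x,np.degrees(r.x[2]),r.fun.round(1))
# stand: disc center in top at (267,313) crop-> z 8mm
for z,uv in [(0.008,(267,313))]: print("stand disc top",atz(t,120+np.array(uv)/4.4,z))
print("stand disc scene",atz(s,np.array([150+244/4.2,100+268/4.2]),.008))
print("stand top scene",atz(s,np.array([150+233/4.2,100+197/4.2]),.092))
print("handle top top", atz(t,120+np.array([218,312])/4.4,.156))
print("handle top scene",atz(s,np.array([150+222/4.2,100+133/4.2]),.156))
for z in (.1,.15,.2):
  print("reds top",[atz(t,120+np.array(q)/4.4,z).round(3) for q in [(258,142),(65,255)]], atz(t,(188,228),z).round(3), "purple",atz(t,(157,228),z).round(3))
  print("reds scene",[atz(s,np.array([150,100])+np.array(q)/4.2,z).round(3) for q in [(350,112),(210,62),(127,230)]], "purple",atz(s,np.array([150,100])+np.array((83,160))/4.2,z).round(3))
E
```

```text
[ 0.55245176 -0.00625723  0.18593352] 10.653205833354964 [-0.2 -0.4  0.5 -0.5  0.9  0.5  0.5  0.3  0.3 -0.6  0.  -0.8 -0.4 -0.
 -0.9 -0.5]
stand disc top [0.50240743 0.19164073 0.008     ]
stand disc scene [0.50450958 0.19120733 0.008     ]
stand top scene [0.50245977 0.18677691 0.092     ]
handle top top [0.50116794 0.19267816 0.156     ]
handle top scene [0.50148711 0.18701449 0.156     ]
reds top [array([0.599, 0.181, 0.1  ]), array([0.535, 0.291, 0.1  ])] [0.408 0.158 0.1  ] purple [0.409 0.235 0.1  ]
reds scene [array([0.616, 0.212, 0.1  ]), array([0.551, 0.319, 0.1  ]), array([0.421, 0.19 , 0.1  ])] purple [0.423 0.271 0.1  ]
reds top [array([0.594, 0.172, 0.15 ]), array([0.533, 0.276, 0.15 ])] [0.413 0.15  0.15 ] purple [0.413 0.223 0.15 ]
reds scene [array([0.591, 0.164, 0.15 ]), array([0.53 , 0.264, 0.15 ]), array([0.408, 0.144, 0.15 ])] purple [0.41 0.22 0.15]
reds top [array([0.588, 0.164, 0.2  ]), array([0.53 , 0.262, 0.2  ])] [0.417 0.143 0.2  ] purple [0.417 0.212 0.2  ]
reds scene [array([0.566, 0.116, 0.2  ]), array([0.509, 0.209, 0.2  ]), array([0.396, 0.097, 0.2  ])] purple [0.397 0.168 0.2  ]
```

>>> move_arm --rotation '[[0,0,0],[0,0,0],[0,0,0],[0,0,0],[0,0,0]]' --offset '[[-0.5,-3.7,-3.2],[-1.0,-7.4,-6.4],[-1.5,-11.1,-9.6],[-2.0,-14.8,-12.8],[-2.5,-18.5,-16]]' --hand '[8.5,8.5,8.5,8.5,8.5]'

```text
clock: 0.75
ee_pos: [0.3015, 0.3982, 0.43]
orientation: [[0.0, -0.965, 0.263], [0.0, 0.263, 0.965], [-1.0, -0.0, 0.0]]
wrist_force: [1.7, 0.4, 0.6]
finger_gap: 0.994
```

>>> move_arm --rotation '[[0,0,0],[0,0,0],[0,0,0],[0,0,0],[0,0,0]]' --offset '[[0,-3.7,-3.2],[0,-7.4,-6.4],[0,-11.1,-9.6],[0,-14.8,-12.8],[0,-18.5,-16]]' --hand '[8.5,8.5,8.5,8.5,8.5]'

```text
clock: 1.25
ee_pos: [0.4378, 0.1952, 0.43]
orientation: [[0.001, -0.965, 0.262], [0.001, 0.262, 0.965], [-1.0, -0.0, 0.001]]
wrist_force: [-0.5, 0.0, 0.3]
finger_gap: 0.996
```

>>> move_arm --rotation '[[0,0,0],[0,0,0],[0,0,0]]' --offset '[[0,-3.7,-3.0],[0,-5.6,-4.4],[0,-5.6,-4.4]]' --hand '[8.5,8.5,8.5]'

```text
clock: 1.55
ee_pos: [0.4813, 0.1363, 0.4298]
orientation: [[0.001, -0.963, 0.269], [-0.001, 0.269, 0.963], [-1.0, -0.001, -0.001]]
wrist_force: [0.2, 1.7, 0.3]
finger_gap: 0.994
```

```bash
python3 - <<'E'
from h import *
from rig import env,imaging
import pickle
f=imaging.grab_frame("wrist");pickle.dump((f,env.sense()),open("w1.pkl","wb"))
s=env.sense();print(s["clock"],s["ee_pos"],s["orientation"].round(3),s["qpos"].round(1),s["wrist_force"])
cv2.imwrite("pics/w1.png",cv2.resize(f["color"][:,:,::-1],None,fx=1.5,fy=1.5,interpolation=cv2.INTER_CUBIC))
E
```

```text
1.6 [0.4802111  0.13847137 0.4296405 ] [[ 0.    -0.964  0.266]
 [-0.     0.266  0.964]
 [-1.    -0.    -0.   ]] [-37.9   9.8  18.7 107.6  -3.5  63.2  56.7] [-0.67768685 -0.04230539  0.05053794]
```

View pics/w1.png

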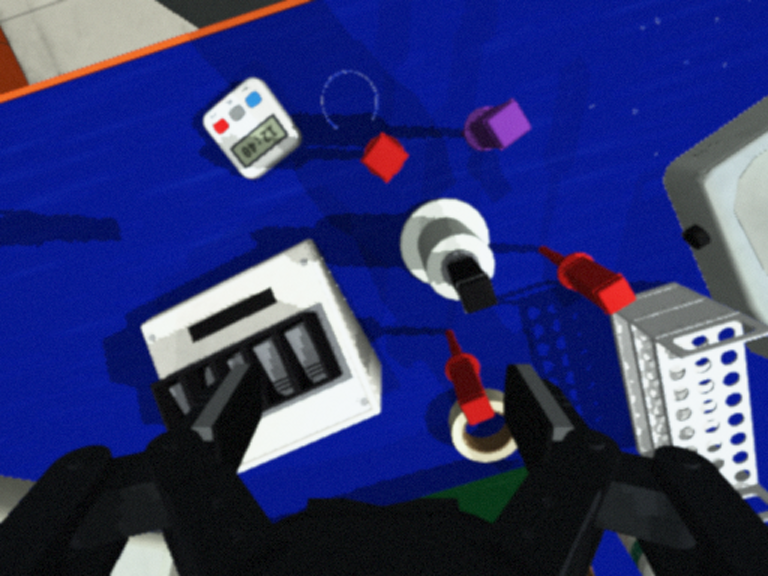

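```bash
python3 - <<'E'
from h import *
import pickle
f,s=pickle.load(open("w1.pkl","rb"));im=f["color"][:,:,::-1]
a=cv2.resize(im[120:215,260:340],None,fx=6,fy=6,interpolation=cv2.INTER_CUBIC)
b=cv2.resize(im[190:290,95:245],None,fx=5,fy=5,interpolation=cv2.INTER_CUBIC)
a=np.clip(a.astype(float)*1.8,0,255).astype(np.uint8);b=np.clip(b.astype(float)*1.5,0,255).astype(np.uint8)
cv2.imwrite("pics/w1a.png",a);cv2.imwrite("pics/w1b.png",b)
E
```

```text
(no output)
```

View pics/w1a.png

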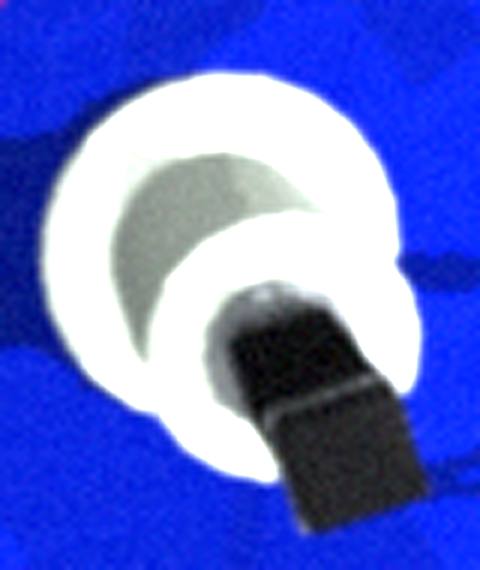

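View pics/w1b.png

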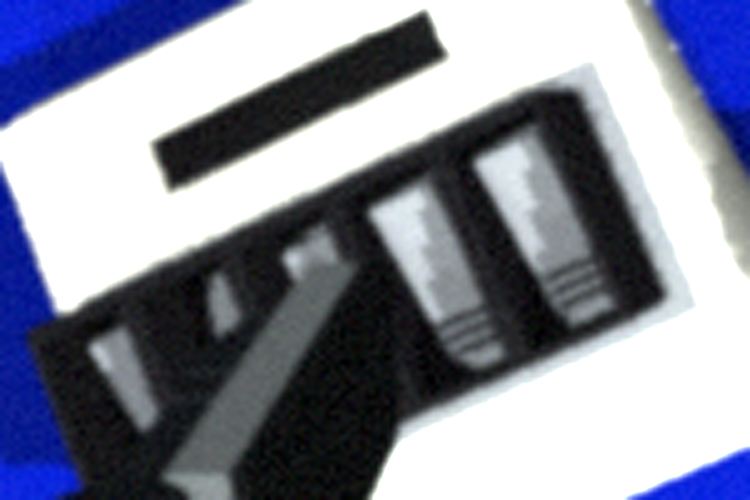

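>>> move_arm --rotation '[[0,0,0],[0,0,0],[0,0,0],[0,0,0],[0,0,0]]' --offset '[[0,-2.5,-3.2],[0,-5,-6.5],[0,-7.5,-9.8],[0,-10,-13],[0,-10,-13]]' --hand '[8.5,8.5,8.5,8.5,8.5]'

```text
clock: 2.1
ee_pos: [0.5427, -0.0157, 0.4298]
orientation: [[0.001, -0.963, 0.268], [-0.002, 0.268, 0.963], [-1.0, -0.001, -0.002]]
wrist_force: [-0.2, 0.1, 0.9]
finger_gap: 1.0
```

```bash
python3 - <<'E'
from h import *
from rig import env,imaging
import pickle
f,s=pickle.load(open("w1.pkl","rb"))
q=[(268,420),(390,378),(428,490),(312,533)]
P=np.array([atz(f,(260+u/6,120+v/6),.156) for u,v in q]);print(P.round(4),P.mean(0))
for i in range(4):
    d=P[(i+1)%4]-P[i];print(np.linalg.norm(d).round(4),np.degrees(np.arctan2(d[1],d[0])).round(1))
print("stand top",atz(f,(260+287/6,120+346/6),.092), "disc",atz(f,(260+222/6,120+244/6),.008))
f=imaging.grab_frame("wrist");s=env.sense();pickle.dump((f,s),open("w2.pkl","wb"))
print(s["clock"],s["ee_pos"],s["qpos"].round(1))
im=np.clip(f["color"][:,:,::-1]*1.3,0,255).astype(np.uint8)
cv2.imwrite("pics/w2.png",cv2.resize(im,None,fx=1.5,fy=1.5,interpolation=cv2.INTER_CUBIC))
E
```

```text
[[0.4927 0.18   0.156 ]
 [0.4911 0.1991 0.156 ]
 [0.5103 0.2012 0.156 ]
 [0.5125 0.1826 0.156 ]] [0.50163925 0.19070034 0.156     ]
0.0191 94.7
0.0193 6.3
0.0187 -83.3
0.02 -172.5
stand top [0.50244423 0.19244566 0.092     ] disc [0.50069211 0.19247709 0.008     ]
2.15 [ 0.54211327 -0.0129186   0.42954143] [-24.   14.6  24.8 102.5  -6.7  64.4  77.6]
```

View pics/w2.png

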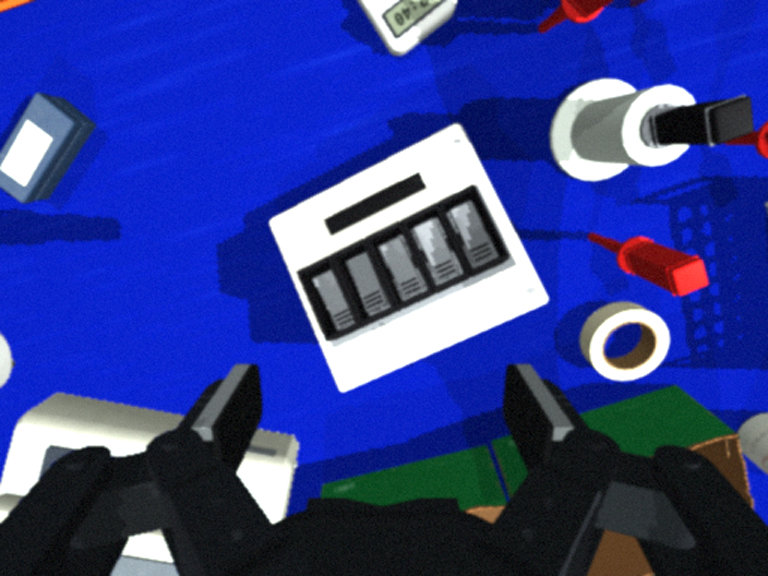

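```bash
python3 - <<'E'
from h import *
import pickle
f,s=pickle.load(open("w2.pkl","rb"));im=f["color"][:,:,::-1]
b=cv2.resize(im[80:265,175:370],None,fx=4,fy=3.2,interpolation=cv2.INTER_CUBIC)
b=cv2.resize(im[115:235,190:350],None,fx=4.9,fy=4.9,interpolation=cv2.INTER_CUBIC)
cv2.imwrite("pics/w2b.png",np.clip(b.astype(float)*1.6,0,255).astype(np.uint8))
t,sc=pickle.load(open("f0.pkl","rb"))
C=np.array([[.075,.092,.093],[.075,-.092,.093],[-.075,-.092,.030],[-.075,.092,.030]])
W=C@Rz(.18593).T+[.55245,-.00626,0];print(proj(f,W).round(1)*1.5)
E
```

```text
[[548.1  302.25]
 [337.65 393.75]
 [264.3  219.9 ]
 [458.25 120.45]]
```

View pics/w2b.png

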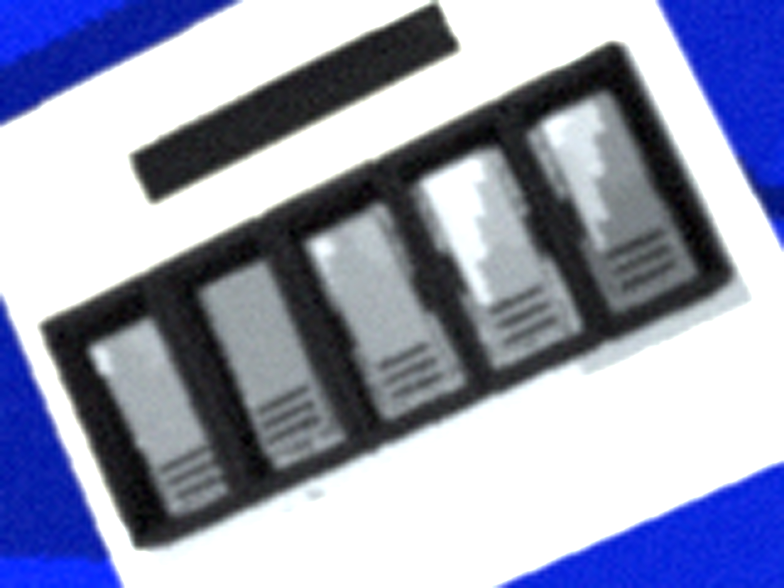

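```bash
cat >> h.py <<'E'
CP=np.array([.55245,-.00626,0]);CY=.18593
NRM=np.array([-np.sin(.4),0,np.cos(.4)]);UP=np.array([np.cos(.4),0,np.sin(.4)])
def con(p): return np.atleast_2d(p)@Rz(CY).T+CP
PAN=np.array([0,0,.0615])   # panel centre
def bar(y,depth,th): # top-surface corners; th 0..0.6
    a=0.3-th  # uphill end raised by a
    d=UP*np.cos(a)+NRM*np.sin(a); n=-UP*np.sin(a)+NRM*np.cos(a)
    c=PAN+np.array([0,y,0])+NRM*(.034-depth)+n*.003
    return con([c+d*.023+[0,.009,0],c+d*.023-[0,.009,0],c-d*.023-[0,.009,0],c-d*.023+[0,.009,0]])
E
python3 - <<'E'
from h import *
import pickle
f,s=pickle.load(open("w2.pkl","rb"));im=f["color"][:,:,::-1]
k=9
outs=[]
for st in (0.6,0.0):
    b=np.clip(cv2.resize(im[115:235,190:350],None,fx=4.9,fy=4.9,interpolation=cv2.INTER_CUBIC).astype(float)*1.5,0,255).astype(np.uint8)
    for i in range(5):
        y=.06-.03*i
        m=con([PAN+[0,y,0]+NRM*.034+UP*a+np.array([0,c,0]) for a,c in ((.026,.012),(.026,-.012),(-.026,-.012),(-.026,.012))])
        for Q,col in ((m,(0,255,255)),(bar(y,.019,st),(0,0,255))):
            q=(proj(f,Q)-[190,115]+.5)*4.9-.5
            cv2.polylines(b,[q.round().astype(int).reshape(-1,1,2)],True,col,1)
    outs.append(b)
cv2.imwrite("pics/ov_on.png",outs[0]);cv2.imwrite("pics/ov_off.png",outs[1])
E
```

```text
(no output)
```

View pics/ov_on.png

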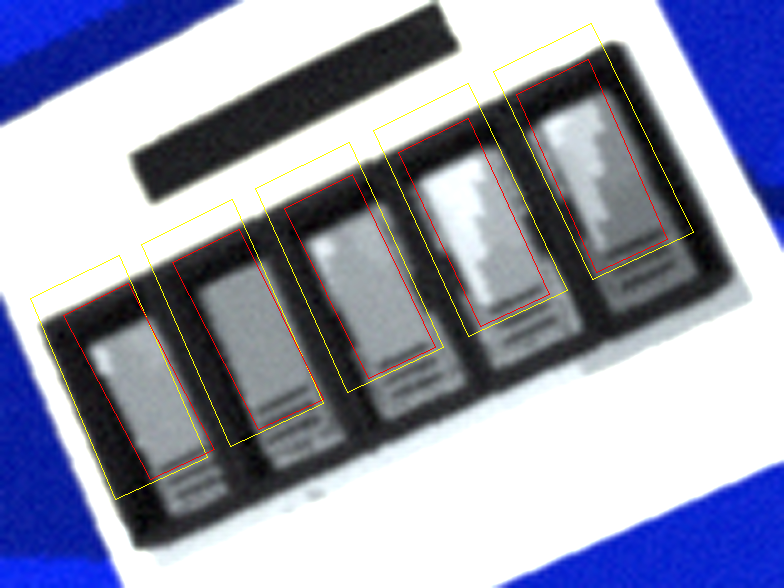

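View pics/ov_off.png

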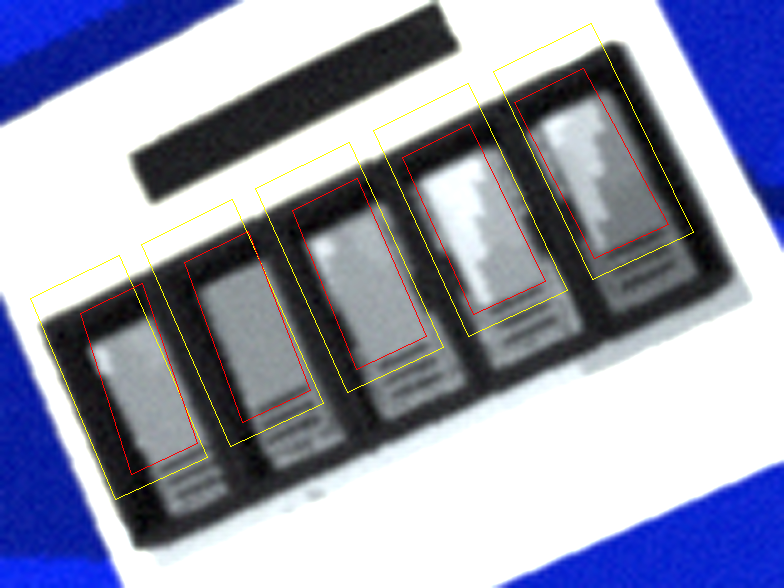

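```bash
python3 - <<'E'
from h import *
import pickle
f,s=pickle.load(open("w2.pkl","rb"));im=f["color"]
t,sc=pickle.load(open("f0.pkl","rb"))
# rim outline corners w2 : FL',FR' etc in console: FL=+y front is on right in the wrist img
q=(np.array([(620,43),(40,325),(140,545),(735,275)])+.5)/4.9+[190,115]-.5
qt=(np.array([(468,300),(716,248),(697,148),(440,190)])+.5)/4.4+[120,120]-.5
# console corners in w2 (1.5x image)
cc=np.array([(548,300),(343,391),(270,220),(459,124)])/1.5
C=np.array([[.075,.092,.093],[.075,-.092,.093],[-.075,-.092,.030],[-.075,.092,.030]])
print("console resid w2 px",(cc-proj(f,con(C))).round(1).tolist())
def rim(u,h): return con([PAN+UP*(u+a)+np.array([0,y,0])+NRM*h for a,y in((-.03,.075),(-.03,-.075),(.03,-.075),(.03,.075))])
for nm,F,Q in(("w2",f,q),("top",t,qt)):
    r=least_squares(lambda p:(proj(F,con([PAN+UP*(p[0]+a)+np.array([0,y+p[1],0])+NRM*.034 for a,y in((-.03,.075),(-.03,-.075),(.03,-.075),(.03,.075))]))-Q).ravel(),[0,0]);print(nm,r.x,r.fun.round(1))
E
```

```text
console resid w2 px [[-0.1, -1.5], [3.6, -1.8], [3.8, 0.1], [0.5, 2.4]]
w2 [0.0095235  0.00190127] [ 0.5 -1.7 -1.  -0.8 -1.3  2.   1.4  0.5]
top [0.0163747  0.00289529] [-1.1 -1.4 -0.2 -0.6  0.7  0.1  0.6  1.8]
```

>>> move_arm --rotation '[[0,0,0],[0,0,0],[0,0,0]]' --offset '[[1.7,-4,0],[3.4,-8,0],[5,-12,0]]' --hand '[8.5,8.5,8.5]'

```text
clock: 2.45
ee_pos: [0.6588, -0.0401, 0.379]
orientation: [[-0.0, -0.966, 0.259], [0.002, 0.259, 0.966], [-1.0, 0.001, 0.002]]
wrist_force: [0.1, -0.1, 1.2]
finger_gap: 0.992
```

```bash
python3 - <<'E'
from h import *
from rig import env,imaging
import pickle
f=imaging.grab_frame("wrist");s=env.sense();pickle.dump((f,s),open("w3.pkl","wb"))
print(s["clock"],s["ee_pos"],s["qpos"].round(1),f["world_from_camera"][:3,3])
C=np.array([[.075,.092,.093],[.075,-.092,.093],[-.075,-.092,.030],[-.075,.092,.030]])
p=proj(f,con(C));print(p.round(1))
im=f["color"][:,:,::-1]
lo=np.maximum(p.min(0)-8,0).astype(int);hi=(p.max(0)+8).astype(int);print(lo,hi)
b=im[lo[1]:hi[1],lo[0]:hi[0]]
cv2.imwrite("pics/w3.png",np.clip(cv2.resize(b,None,fx=4,fy=4,interpolation=cv2.INTER_CUBIC).astype(float)*1.5,0,255).astype(np.uint8)[:600,:800])
E
```

```text
2.5 [ 0.66261513 -0.04138193  0.37376871] [-16.9  30.1  24.3  88.8 -13.2  64.1  85.2] [ 0.58202567 -0.01931716  0.34852478]
[[394.2  94.4]
 [206.1 183.4]
 [144.9  37.4]
 [314.1 -58.9]]
[136   0] [402 191]
```

View pics/w3.png

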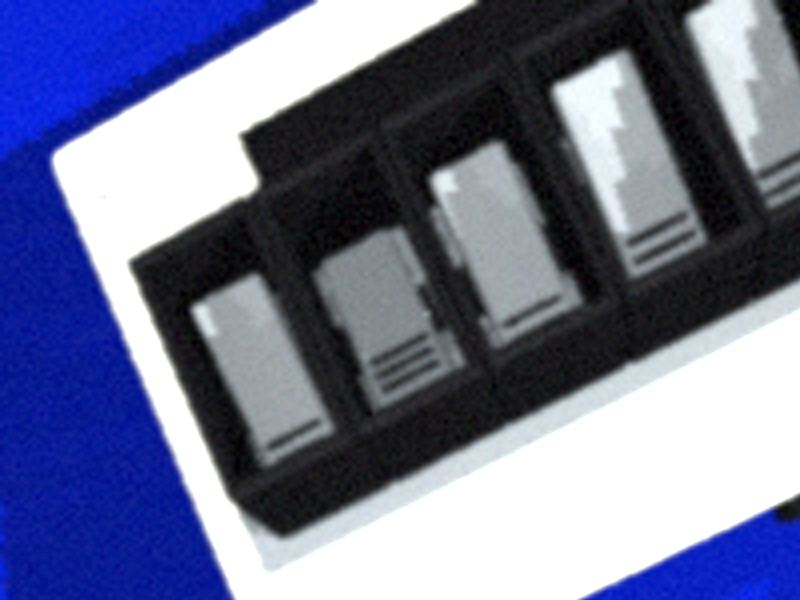

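```bash
python3 - <<'E'
from h import *
import pickle
w1,_=pickle.load(open("w1.pkl","rb"));w2,_=pickle.load(open("w2.pkl","rb"));w3,_=pickle.load(open("w3.pkl","rb"))
t,sc=pickle.load(open("f0.pkl","rb"))
C=np.array([[.075,.092,.093],[.075,-.092,.093],[-.075,-.092,.030],[-.075,.092,.030]])
ut=(np.array([(405,128),(712,70),(747,318),(457,376)])+.5)/4.4+[120,120]-.5
us=(np.array([(420,218),(607,368),(443,545),(270,382)])+.5)/4.2+[150,100]-.5
uw=(np.array([(548,300),(343,391),(270,220),(459,124)])+.5)/1.5-.5
rim4=[(-.03,.075),(-.03,-.075),(.03,-.075),(.03,.075)]
q2=(np.array([(620,43),(40,325),(140,545),(735,275)])+.5)/4.9+[190,115]-.5
qt=(np.array([(468,300),(716,248),(697,148),(440,190)])+.5)/4.4+[120,120]-.5
q3=(np.array([(135,262),(255,190),(380,125),(235,490),(360,437)])+.5)/4+[136,0]-.5
r3=[(-.03,-.075),(-.03,-.045),(-.03,-.015),(.03,-.075),(.03,-.045)]
def off(F,d): G=dict(F);W=F["world_from_camera"].copy();W[:3,3]+=d;G["world_from_camera"]=W;return G
def res(p,full=False):
    cp=np.array([p[0],p[1],0]);R=Rz(p[2])
    T=lambda X:np.atleast_2d(X)@R.T+cp
    rm=lambda L:T([PAN+UP*(p[3]+a)+np.array([0,y+p[4],0])+NRM*.034 for a,y in L])
    D=p[5:].reshape(4,3);Ft,Fs,F2,F3=[off(F,d) for F,d in zip((t,sc,w2,w3),D)]
    e=[(proj(Ft,T(C))-ut),(proj(Fs,T(C))-us),(proj(F2,T(C))-uw),(proj(Ft,rm(rim4))-qt),(proj(F2,rm(rim4))-q2),(proj(F3,rm(r3))-q3)]
    if full:return [x.round(1).tolist() for x in e]
    return np.r_[np.concatenate([x.ravel() for x in e]),D.ravel()/.002,p[4]/.0005]
r=least_squares(res,np.r_[.552,-.006,.186,.012,0,np.zeros(12)],loss="soft_l1")
print(r.x[:5],np.degrees(r.x[2]));print((r.x[5:].reshape(4,3)*1e3).round(1))
for x in res(r.x,True):print(x)
p=r.x
m=Rz(p[2])@(PAN+UP*p[3]+NRM*.034+np.array([0,-.03,0]))+[p[0],p[1],0]
print("odd rim",m)
E
```

```text
[ 5.53430098e-01 -4.07607093e-03  1.87865507e-01  9.71264627e-03
  2.41400139e-05] 10.763900691900961
[[-1.4 -0.6  0.2]
 [ 0.6  0.8  1.1]
 [-0.5  0.2  6.4]
 [ 1.3 -0.4  2.3]]
[[-0.9, -0.8], [-0.3, -1.1], [0.3, -0.0], [-0.1, -0.1]]
[[0.5, -0.3], [0.2, -0.7], [-0.1, 0.1], [-0.6, -0.2]]
[[0.1, 0.4], [-0.9, -0.1], [-0.6, 0.1], [0.4, -1.2]]
[[-0.6, -0.1], [0.1, 0.6], [1.1, 1.4], [1.1, 3.2]]
[[-0.3, -0.5], [0.7, -0.6], [0.2, 1.2], [0.1, 0.7]]
[[-0.6, -1.0], [-0.3, 0.4], [-0.3, -0.6], [0.5, 3.1], [0.8, 0.3]]
odd rim [ 0.55481424 -0.03435024  0.09659836]
```

```bash
cat >> h.py <<'E'
CP=np.array([.55343,-.00408,0]);CY=.18787;RU=.0097
from scipy.spatial.transform import Rotation as Ro
def plan(R,p,n=None):
    from rig import env
    s=env.sense();R0=s["orientation"];p0=s["ee_pos"]
    d=R0.T@(p-p0)*100;rv=Ro.from_matrix(R0.T@R).as_rotvec()
    print("clock",s["clock"],"pos",p0.round(4),"off cm",d.round(2),"rot",rv.round(4),"rows>=",max(np.linalg.norm(d)/5,np.degrees(np.linalg.norm(rv))/8.59).round(2),"gap",s["finger_gap"],"F",s["wrist_force"].round(1))
def down(jaw): # tool x down, z at jaw deg
    a=np.radians(jaw);z=np.array([np.cos(a),np.sin(a),0]);x=np.array([0,0,-1.]);return np.c_[x,np.cross(z,x),z]
E
python3 - <<'E'
from h import *
plan(down(96.3),np.array([.502,.191,.371]))
E
```

```text
clock 2.5 pos [ 0.6626 -0.0414  0.3738] off cm [ 0.3  21.54 18.27] rot [-0.3725 -0.0012 -0.003 ] rows>= 5.65 gap 0.9987321561269257 F [ 3.7 -0.4 -1.4]
```

>>> move_arm --rotation '[[-0.07,0,0],[-0.15,0,0],[-0.22,0,0],[-0.3,0,0],[-0.37,0,0]]' --offset '[[0,3.6,3.0],[0,7.2,6.1],[0,10.8,9.1],[0,14.4,12.2],[0,18,15.2]]' --hand '[6,6,6,6,6]'

```text
clock: 3.0
ee_pos: [0.5214, 0.1547, 0.3796]
orientation: [[-0.001, -0.994, -0.111], [0.001, -0.111, 0.994], [-1.0, 0.001, 0.001]]
wrist_force: [1.0, 0.0, 0.9]
finger_gap: 0.706
```

```bash
python3 - <<'E'
from h import *
plan(down(96.3),np.array([.502,.191,.371]))
E
```

```text
clock 3.0 pos [0.5214 0.1547 0.3796] off cm [0.87 1.52 3.82] rot [ 0.0011  0.0012 -0.0005] rows>= 0.84 gap 0.7056754638984746 F [1.  0.  0.9]
```

>>> move_arm --rotation '[[0,0,0],[0,0,0],[0,0,0]]' --offset '[[0,1.5,3.8],[0,1.5,3.8],[0,1.5,3.8]]' --hand '[6,6,6]'

```text
clock: 3.3
ee_pos: [0.5035, 0.1898, 0.3797]
orientation: [[-0.001, -0.994, -0.11], [0.001, -0.11, 0.994], [-1.0, 0.0, 0.001]]
wrist_force: [0.1, -0.9, -0.2]
finger_gap: 0.704
```

```bash
python3 - <<'E'
from h import *
from rig import env,imaging
import pickle
f=imaging.grab_frame("wrist");s=env.sense();pickle.dump((f,s),open("w4.pkl","wb"))
plan(down(96.3),np.array([.502,.191,.281]))
im=f["color"][:,:,::-1]
b=cv2.resize(im,None,fx=1.5,fy=1.5,interpolation=cv2.INTER_CUBIC)
cv2.imwrite("pics/w4.png",np.clip(b.astype(float)*1.6,0,255).astype(np.uint8))
E
```

```text
clock 3.35 pos [0.5043 0.1883 0.3798] off cm [9.88 0.2  0.29] rot [-0.003   0.0003 -0.0001] rows>= 1.98 gap 0.7086931695370497 F [ 0.  -0.7 -0.8]
```

View pics/w4.png

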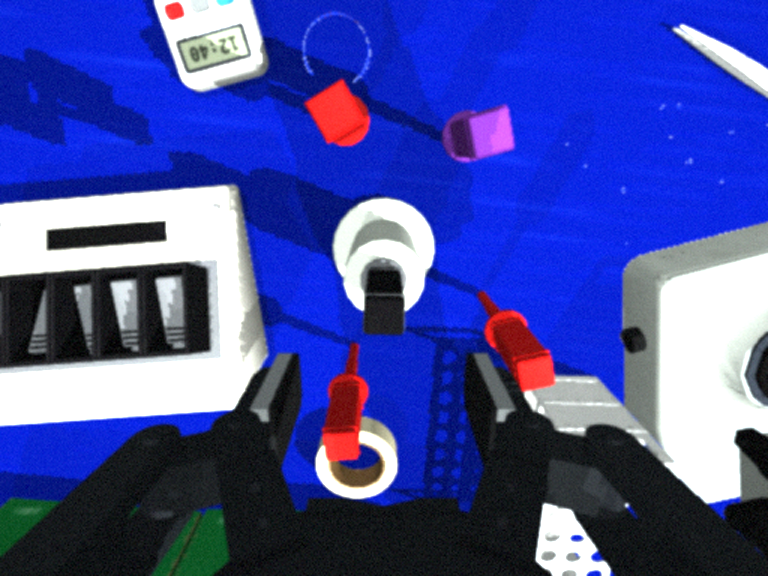

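>>> move_arm --rotation '[[0,0,0],[0,0,0],[0,0,0],[0,0,0],[0,0,0]]' --offset '[[3,0.2,0.1],[6,0.2,0.1],[8,0.2,0.1],[9.8,0.2,0.1],[9.8,0.2,0.1]]' --hand '[6,6,6,6,6]'

```text
clock: 3.85
ee_pos: [0.5024, 0.1866, 0.2794]
orientation: [[-0.004, -0.995, -0.103], [-0.002, -0.103, 0.995], [-1.0, 0.004, -0.002]]
wrist_force: [-0.1, -0.3, 0.4]
finger_gap: 0.701
```

```bash
python3 - <<'E'
from h import *
from rig import env,imaging
import pickle
f=imaging.grab_frame("wrist");s=env.sense();pickle.dump((f,s),open("w5.pkl","wb"))
plan(down(96.3),np.array([.502,.191,.281]))
im=f["color"][:,:,::-1]
b=cv2.resize(im,None,fx=1.5,fy=1.5,interpolation=cv2.INTER_CUBIC)
cv2.imwrite("pics/w5.png",np.clip(b.astype(float)*1.6,0,255).astype(np.uint8))
E
```

```text
clock 3.9 pos [0.503  0.1869 0.2809] off cm [-0.01  0.06  0.42] rot [-0.0073 -0.0012 -0.0022] rows>= 0.09 gap 0.7011222148306092 F [-0.3 -0.4  0. ]
```

View pics/w5.png

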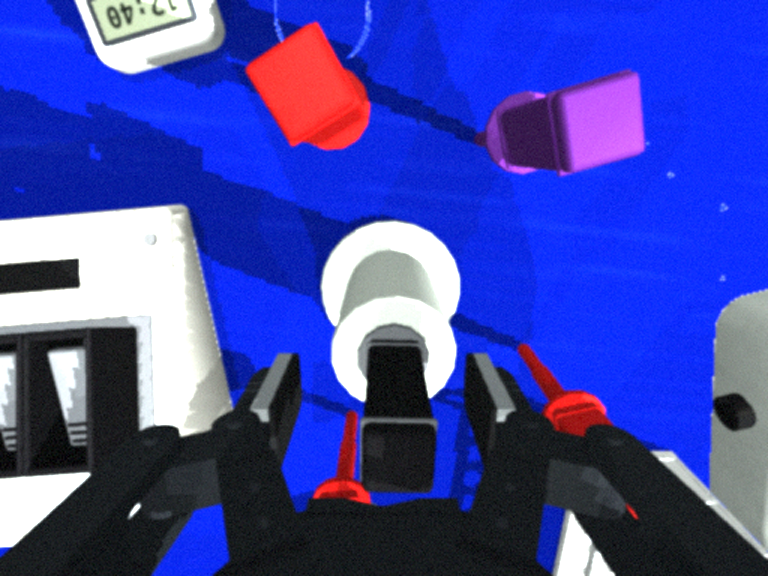

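>>> move_arm --rotation '[[0,0,0],[0,0,0]]' --offset '[[0,0,0.4],[0,0,0.4]]' --hand '[6,6]'

```text
clock: 4.1
ee_pos: [0.503, 0.1923, 0.2828]
orientation: [[0.002, -0.995, -0.104], [0.001, -0.104, 0.995], [-1.0, -0.002, 0.001]]
wrist_force: [0.3, 0.1, 0.9]
finger_gap: 0.702
```

```bash
python3 - <<'E'
from h import *
from rig import env,imaging
import pickle
f=imaging.grab_frame("wrist");s=env.sense();pickle.dump((f,s),open("w5.pkl","wb"))
plan(down(96.3),np.array([.502,.191,.281]))
R=s["orientation"];p=s["ee_pos"]
print("grasp axis pt at z=.156 proj",proj(f,p+R@[.125,0,0])*1.5, "pads",proj(f,[p+R@np.array([.155,0,.033]),p+R@np.array([.173,.011,.033]),p+R@np.array([.173,-.011,.033])])*1.5)
im=f["color"][:,:,::-1]
b=cv2.resize(im[190:384,120:390],None,fx=2.9,fy=2.9,interpolation=cv2.INTER_CUBIC)
cv2.imwrite("pics/w6.png",np.clip(b.astype(float)*2,0,255).astype(np.uint8))
E
```

```text
clock 4.15 pos [0.503  0.1921 0.2828] off cm [ 0.18  0.11 -0.1 ] rot [-0.0054  0.0009  0.0017] rows>= 0.05 gap 0.7006130325194869 F [ 0.4 -0.3 -0.4]
grasp axis pt at z=.156 proj [[380.30954807 456.86620704]] pads [[478.23910394 395.39417748]
 [469.82712815 342.60305652]
 [466.19277045 394.3391315 ]]
```

View pics/w6.png

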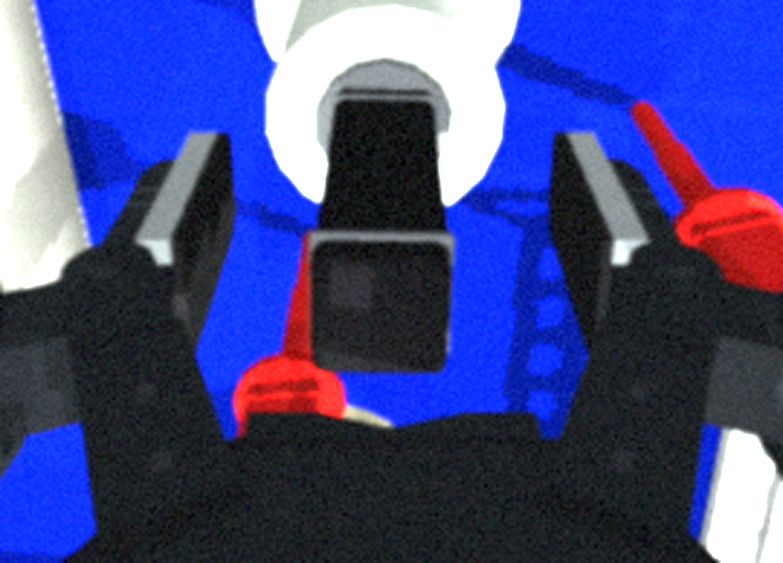

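>>> move_arm --rotation '[[0,0,0],[0,0,0],[0,0,0],[0,0,0],[0,0,0]]' --offset '[[0.1,0.2,0],[0.1,0.2,0],[0.1,0.2,0],[0.1,0.2,0],[0.1,0.2,0]]' --hand '[6,3,1.5,1.5,1.5]' --squeeze 50

```text
clock: 4.65
ee_pos: [0.5007, 0.1914, 0.2809]
orientation: [[0.0, -0.995, -0.104], [0.0, -0.104, 0.995], [-1.0, -0.0, 0.0]]
wrist_force: [-0.3, 0.1, 1.9]
finger_gap: 0.228
```

>>> move_arm --rotation '[[0,0,0],[0,0,0],[0,0,0],[0,0,0]]' --offset '[[0,0,0],[0,0,0],[0,0,0],[0,0,0]]' --hand '[1.5,1.5,1.5,1.5]'

```text
clock: 5.05
ee_pos: [0.5007, 0.1915, 0.2809]
orientation: [[0.0, -0.995, -0.104], [0.0, -0.104, 0.995], [-1.0, -0.0, 0.0]]
wrist_force: [-0.7, -0.0, 4.7]
finger_gap: 0.227
```

```bash
python3 - <<'E'
from h import *
from rig import env,imaging
import pickle
f=imaging.grab_frame("wrist");s=env.sense();pickle.dump((f,s),open("w6.pkl","wb"))
plan(down(96.3),np.array([.502,.191,.381]));print(s["orientation"].round(4),s["ft_torque"])
im=f["color"][:,:,::-1]
b=cv2.resize(im[190:384,120:390],None,fx=2.9,fy=2.9,interpolation=cv2.INTER_CUBIC)
cv2.imwrite("pics/w7.png",np.clip(b.astype(float)*2,0,255).astype(np.uint8))
E
```

```text
clock 5.1 pos [0.5007 0.1915 0.2809] off cm [-10.01  -0.13  -0.06] rot [-0.0058  0.0002  0.0004] rows>= 2.0 gap 0.227508799102745 F [-0.7  0.5  4.6]
[[ 4.000e-04 -9.946e-01 -1.040e-01]
 [ 2.000e-04 -1.040e-01  9.946e-01]
 [-1.000e+00 -4.000e-04  2.000e-04]] [-0.06333374  0.12261727  0.01273353]
```

View pics/w7.png

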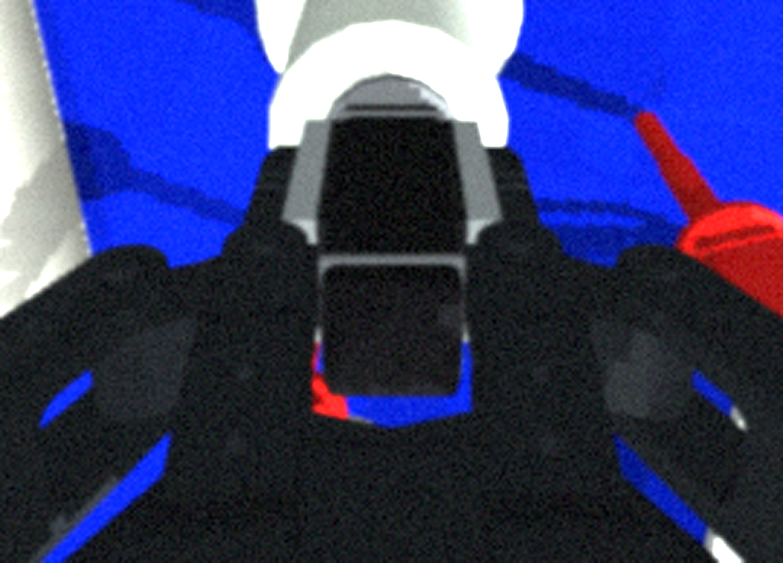

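>>> move_arm --rotation '[[0,0,0],[0,0,0],[0,0,0],[0,0,0],[0,0,0]]' --offset '[[-1.5,0,0],[-4.5,0,0],[-8,0,0],[-12,0,0],[-15,0,0]]' --hand '[1.5,1.5,1.5,1.5,1.5]'

```text
clock: 5.6
ee_pos: [0.5006, 0.1914, 0.4325]
orientation: [[0.001, -0.995, -0.104], [0.0, -0.104, 0.995], [-1.0, -0.001, 0.0]]
wrist_force: [0.3, 1.2, -0.2]
finger_gap: 0.23
```

```bash
cat >> h.py <<'E'
RC=Rz(CY)
def pushR(turn=0):
    x=RC@-NRM  # tool x
    R0=down(96.3)
    # minimal rotation taking down->x
    d=np.array([0,0,-1.]);ax=np.cross(d,x);q=Ro.from_rotvec(ax/np.linalg.norm(ax)*.4).as_matrix()
    R=q@R0
    return R@Ro.from_rotvec([turn,0,0]).as_matrix()
def tipT(R,upm,h,y=-.03,tip=(.264,0,0)): # TCP so that tip at upslope upm from well centre, height h over mouth (neg in)
    P=RC@(PAN+UP*(RU+upm)+NRM*(.034+h)+np.array([0,y,0]))+CP
    return P-R@np.array(tip),P
E
python3 - <<'E'
from h import *
from rig import env,imaging
R=pushR();T,P=tipT(R,.016,.04);print(T,P);plan(R,T)
s=env.sense();print(R.round(3),s["orientation"].round(3),s["qpos"].round(1))
f=imaging.grab_frame("scene")
cv2.imwrite("pics/s2.png",cv2.resize(f["color"][90:250,150:330,::-1],None,fx=4,fy=3.75,interpolation=cv2.INTER_CUBIC))
E
```

```text
[ 0.45298037 -0.053714    0.38282667] [ 0.55397786 -0.03451317  0.13966656]
clock 5.6 pos [0.5006 0.1914 0.4325] off cm [  4.96   7.28 -23.88] rot [-0.0058 -0.0321 -0.398 ] rows>= 5.09 gap 0.22993913033273708 F [ 0.3  1.2 -0.2]
[[ 0.383 -0.917 -0.116]
 [ 0.073 -0.095  0.993]
 [-0.921 -0.388  0.03 ]] [[ 0.001 -0.995 -0.104]
 [ 0.    -0.104  0.995]
 [-1.    -0.001  0.   ]] [-40.   13.4  16.8 102.7  -4.3  64.5  74.2]
```

View pics/s2.png

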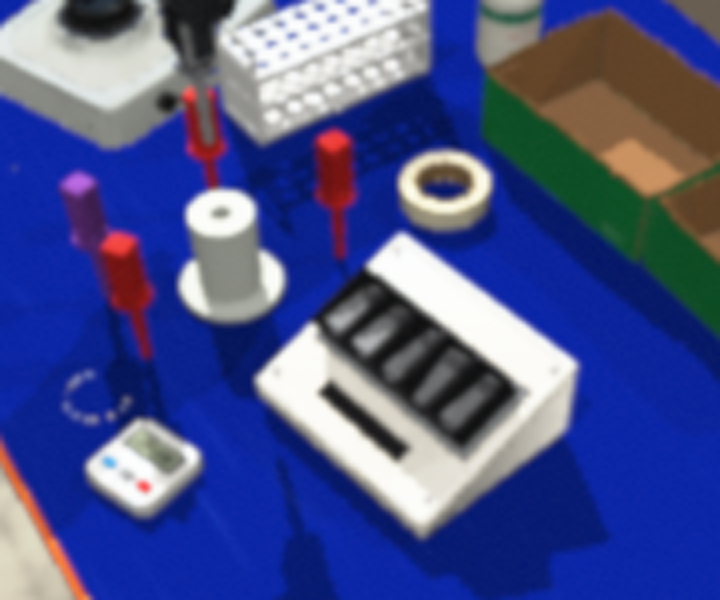

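>>> move_arm --rotation '[[0,-0.005,-0.06],[0,-0.01,-0.13],[0,-0.02,-0.2],[0,-0.025,-0.27],[0,-0.03,-0.34]]' --offset '[[0,1.2,-4],[0,2.4,-8],[0,3.7,-12],[1,4.9,-16],[2,6.1,-20]]' --hand '[1.5,1.5,1.5,1.5,1.5]'

```text
clock: 6.15
ee_pos: [0.4599, -0.0154, 0.4102]
orientation: [[0.332, -0.937, -0.109], [0.064, -0.093, 0.994], [-0.941, -0.336, 0.029]]
wrist_force: [0.4, -0.8, -0.7]
finger_gap: 0.232
```

```bash
python3 - <<'E'
from h import *
R=pushR();T,P=tipT(R,.016,.04);plan(R,T)
E
```

```text
clock 6.15 pos [ 0.4599 -0.0154  0.4102] off cm [ 2.1   1.93 -3.81] rot [-0.0058 -0.0036 -0.0554] rows>= 0.95 gap 0.2317913209332628 F [ 0.4 -0.8 -0.7]
```

>>> move_arm --rotation '[[-0.006,-0.004,-0.055],[-0.006,-0.004,-0.055],[-0.006,-0.004,-0.055],[-0.006,-0.004,-0.055]]' --offset '[[1,1.0,-2],[2.1,1.9,-3.8],[2.1,1.9,-3.8],[2.1,1.9,-3.8]]' --hand '[1.5,1.5,1.5,1.5]'

```text
clock: 6.55
ee_pos: [0.4539, -0.0519, 0.3831]
orientation: [[0.378, -0.919, -0.115], [0.073, -0.094, 0.993], [-0.923, -0.384, 0.031]]
wrist_force: [0.6, -0.1, -0.5]
finger_gap: 0.228
```

```bash
python3 - <<'E'
from h import *
from rig import env,imaging
import pickle
R=pushR();T,P=tipT(R,.016,.04);plan(R,T)
s=env.sense();tip=s["ee_pos"]+s["orientation"]@[.264,0,0];print("tip",tip)
for n,b in (("wrist",None),("top",(110,220,200,310)),("scene",(90,250,150,330))):
    f=imaging.grab_frame(n);pickle.dump((f,s),open(f"p_{n}.pkl","wb"))
    m=con([PAN+UP*(RU+a)+np.array([0,y-.03,0])+NRM*.034 for a,y in((-.026,.012),(-.026,-.012),(.026,-.012),(.026,.012))])
    q=proj(f,m);tq=proj(f,tip)[0];print(n,q.round(1).tolist(),tq.round(1))
    im=f["color"][:,:,::-1]
    if b is None: b=(100,384,60,440)
    k=min(800/(b[3]-b[2]),600/(b[1]-b[0]))
    o=cv2.resize(im[b[0]:b[1],b[2]:b[3]],None,fx=k,fy=k,interpolation=cv2.INTER_CUBIC)
    o=np.clip(o.astype(float)*1.5,0,255).astype(np.uint8)
    cv2.polylines(o,[((q-[b[2],b[0]])*k).round().astype(int).reshape(-1,1,2)],True,(0,255,255),1)
    cv2.circle(o,tuple(((tq-[b[2],b[0]])*k).round().astype(int).tolist()),4,(0,255,0),1)
    cv2.imwrite(f"pics/p_{n}.png",o)
E
```

```text
clock 6.55 pos [ 0.4539 -0.0519  0.3831] off cm [-0.02  0.11 -0.17] rot [-0.001   0.0005 -0.0048] rows>= 0.04 gap 0.22764266938757688 F [ 0.6 -0.1 -0.5]
tip [ 0.5536625  -0.03270143  0.13945941]
wrist [[261.6, 139.4], [236.8, 141.4], [241.8, 192.4], [265.2, 190.6]] [254.4 194.4]
top [[260.9, 179.9], [270.0, 178.1], [266.8, 159.2], [257.5, 161.0]] [264.  168.9]
scene [[249.4, 191.8], [255.3, 197.0], [268.0, 183.2], [262.0, 178.2]] [258.2 177.6]
```

View pics/p_wrist.png

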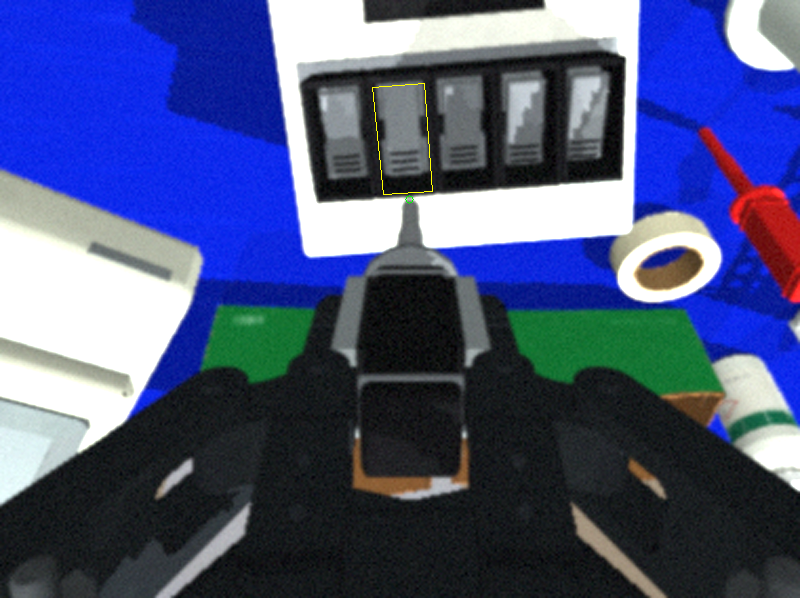

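View pics/p_scene.png

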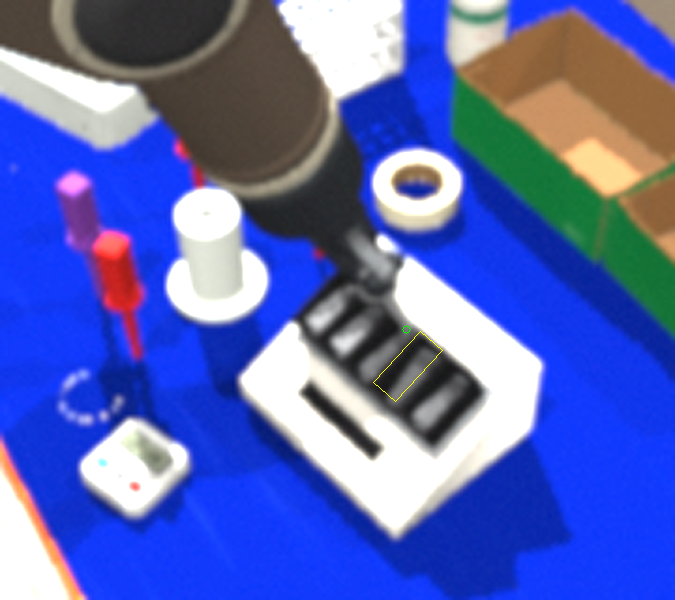

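View pics/p_top.png

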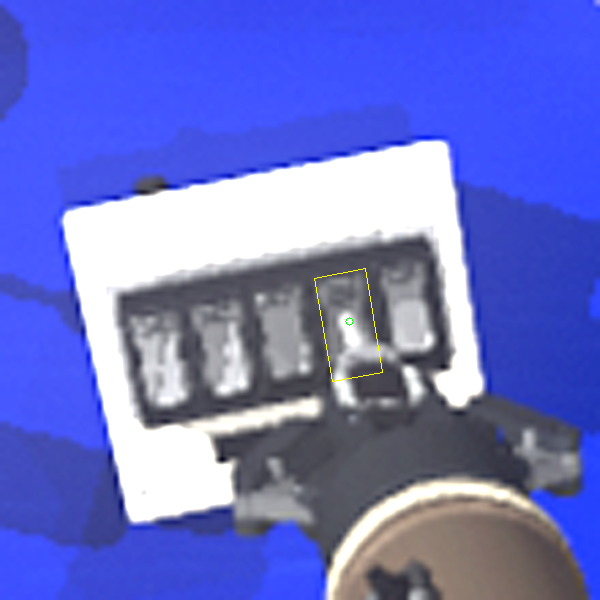

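>>> move_arm --rotation '[[0,0,-0.005],[0,0,-0.005],[0,0,-0.005],[0,0,-0.005],[0,0,-0.005]]' --offset '[[0,0.15,-0.17],[1.5,0.15,-0.17],[3.0,0.15,-0.17],[4.0,0.15,-0.17],[4.0,0.15,-0.17]]' --hand '[1.5,1.5,1.5,1.5,1.5]' --squeeze 60

```text
clock: 7.2
ee_pos: [0.468, -0.0503, 0.345]
orientation: [[0.382, -0.917, -0.117], [0.074, -0.096, 0.993], [-0.921, -0.388, 0.031]]
wrist_force: [-0.3, -0.0, -0.5]
finger_gap: 0.228
```

```bash
cat >> h.py <<'E'
def tipst():
    from rig import env
    s=env.sense();tip=s["ee_pos"]+s["orientation"]@[.264,0,0]
    c=RC.T@(tip-CP)-PAN-UP*RU-NRM*.034
    print("clock %.2f upslope %.2f y %.2f h %.2f mm"%(s["clock"],c@UP*1e3,(c[1]+.03)*1e3,c@NRM*1e3),"F axial",(s["wrist_force"]@(RC@NRM)).round(2),"F",s["wrist_force"].round(1),"gap",round(s["finger_gap"],3))
E
python3 - <<'E'
from h import *
from rig import imaging
tipst()
R=pushR();T,P=tipT(R,.016,-.003);plan(R,T)
f=imaging.grab_frame("wrist");o=cv2.resize(f["color"][80:280,140:360,::-1],None,fx=3,fy=3,interpolation=cv2.INTER_CUBIC)
cv2.imwrite("pics/d1.png",np.clip(o.astype(float)*1.7,0,255).astype(np.uint8))
E
```

```text
clock 7.20 upslope 15.35 y 0.80 h -0.87 mm F axial -0.35 F [-0.3 -0.  -0.5] gap 0.228
clock 7.2 pos [ 0.468  -0.0503  0.345 ] off cm [ 0.21 -0.06 -0.05] rot [ 0.0009  0.0009 -0.0005] rows>= 0.05 gap 0.22833362581009298 F [-0.3 -0.  -0.5]
```

View pics/d1.png

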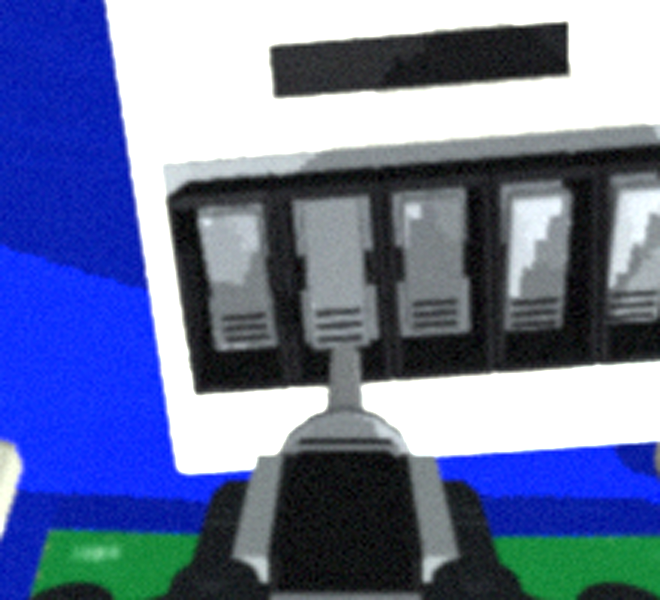

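>>> move_arm --rotation '[[0,0,0],[0,0,0],[0,0,0],[0,0,0]]' --offset '[[0.15,-0.03,-0.05],[0.3,-0.03,-0.05],[0.45,-0.03,-0.05],[0.6,-0.03,-0.05]]' --hand '[1.5,1.5,1.5,1.5]'

```text
clock: 7.65
ee_pos: [0.4706, -0.0509, 0.3407]
orientation: [[0.384, -0.916, -0.116], [0.074, -0.095, 0.993], [-0.92, -0.39, 0.031]]
wrist_force: [0.1, -0.8, -0.7]
finger_gap: 0.228
```

>>> move_arm --rotation '[[0,0,0],[0,0,0],[0,0,0]]' --offset '[[0.1,0,0],[0.2,0,0],[0.3,0,0]]' --hand '[1.5,1.5,1.5]'

```text
clock: 7.95
ee_pos: [0.4718, -0.0507, 0.3377]
orientation: [[0.384, -0.916, -0.116], [0.074, -0.095, 0.993], [-0.92, -0.39, 0.031]]
wrist_force: [0.3, -0.6, -0.4]
finger_gap: 0.23
```

```bash
python3 - <<'E'
from h import *
tipst()
E
```

```text
clock 7.95 upslope 16.33 y -0.39 h -9.01 mm F axial -0.47 F [ 0.3 -0.6 -0.4] gap 0.23
```

No contact yet at h −9 mm; continue in small steps.

>>> move_arm --rotation '[[0,0,0],[0,0,0],[0,0,0]]' --offset '[[0.1,0,0],[0.2,0,0],[0.3,0,0]]' --hand '[1.5,1.5,1.5]'

```text
clock: 8.25
ee_pos: [0.4731, -0.0505, 0.3351]
orientation: [[0.384, -0.916, -0.116], [0.074, -0.095, 0.993], [-0.92, -0.39, 0.031]]
wrist_force: [-2.1, 0.1, 3.7]
finger_gap: 0.229
```

>>> move_arm --rotation '[[0,0,0],[0,0,0],[0,0,0]]' --offset '[[0.1,0,0],[0.2,0,0],[0.3,0,0]]' --hand '[1.5,1.5,1.5]'

```text
clock: 8.55
ee_pos: [0.4745, -0.0502, 0.3326]
orientation: [[0.385, -0.916, -0.116], [0.074, -0.095, 0.993], [-0.92, -0.391, 0.031]]
wrist_force: [0.3, 0.6, 4.7]
finger_gap: 0.229
```

```bash
python3 - <<'E'
from h import *
tipst()
E
```

```text
clock 8.55 upslope 17.26 y -0.47 h -14.75 mm F axial 4.16 F [0.3 0.6 4.7] gap 0.229
```

>>> move_arm --rotation '[[0,0,0],[0,0,0],[0,0,0]]' --offset '[[0.1,0.03,0],[0.2,0.06,0],[0.3,0.1,0]]' --hand '[1.5,1.5,1.5]'

```text
clock: 8.85
ee_pos: [0.4746, -0.0502, 0.3293]
orientation: [[0.385, -0.916, -0.116], [0.073, -0.095, 0.993], [-0.92, -0.391, 0.031]]
wrist_force: [1.3, -0.4, 4.9]
finger_gap: 0.224
```

>>> move_arm --rotation '[[0,0,0],[0,0,0]]' --offset '[[0.1,0,0],[0.2,0,0]]' --hand '[1.5,1.5]'

```text
clock: 9.05
ee_pos: [0.4753, -0.0501, 0.3273]
orientation: [[0.384, -0.916, -0.116], [0.073, -0.095, 0.993], [-0.92, -0.39, 0.031]]
wrist_force: [0.5, -0.1, 4.7]
finger_gap: 0.222
```

```bash
python3 - <<'E'
from h import *
tipst()
E
```

```text
clock 9.05 upslope 15.68 y -0.53 h -19.94 mm F axial 4.16 F [ 0.5 -0.1  4.7] gap 0.222
```

Approaching the stop; small steps of 0.7 mm, watching the force.

>>> move_arm --rotation '[[0,0,0],[0,0,0]]' --offset '[[0.07,0,0],[0.07,0,0]]' --hand '[1.5,1.5]'

```text
clock: 9.25
ee_pos: [0.4754, -0.05, 0.3265]
orientation: [[0.384, -0.916, -0.116], [0.073, -0.095, 0.993], [-0.92, -0.39, 0.031]]
wrist_force: [1.2, -1.6, 4.7]
finger_gap: 0.229
```

>>> move_arm --rotation '[[0,0,0],[0,0,0]]' --offset '[[0.07,0,0],[0.07,0,0]]' --hand '[1.5,1.5]'

```text
clock: 9.45
ee_pos: [0.4756, -0.0499, 0.3259]
orientation: [[0.384, -0.916, -0.116], [0.073, -0.095, 0.993], [-0.92, -0.39, 0.031]]
wrist_force: [0.2, 0.3, 4.8]
finger_gap: 0.228
```

```bash
python3 - <<'E'
from h import *
tipst()
E
```

```text
clock 9.45 upslope 15.34 y -0.38 h -21.39 mm F axial 4.33 F [0.2 0.3 4.8] gap 0.228
```

>>> move_arm --rotation '[[0,0,0],[0,0,0]]' --offset '[[0.07,0,0],[0.07,0,0]]' --hand '[1.5,1.5]'

```text
clock: 9.65
ee_pos: [0.4759, -0.0499, 0.3252]
orientation: [[0.384, -0.916, -0.116], [0.074, -0.095, 0.993], [-0.921, -0.39, 0.031]]
wrist_force: [1.1, -0.8, 4.2]
finger_gap: 0.226
```

```bash
python3 - <<'E'
from h import *
from rig import imaging
tipst()
f=imaging.grab_frame("wrist");o=cv2.resize(f["color"][60:260,140:360,::-1],None,fx=3,fy=3,interpolation=cv2.INTER_CUBIC)
cv2.imwrite("pics/d2.png",np.clip(o.astype(float)*1.7,0,255).astype(np.uint8))
E
```

```text
clock 9.65 upslope 15.32 y -0.34 h -22.09 mm F axial 3.55 F [ 1.1 -0.8  4.2] gap 0.226
```

View pics/d2.png

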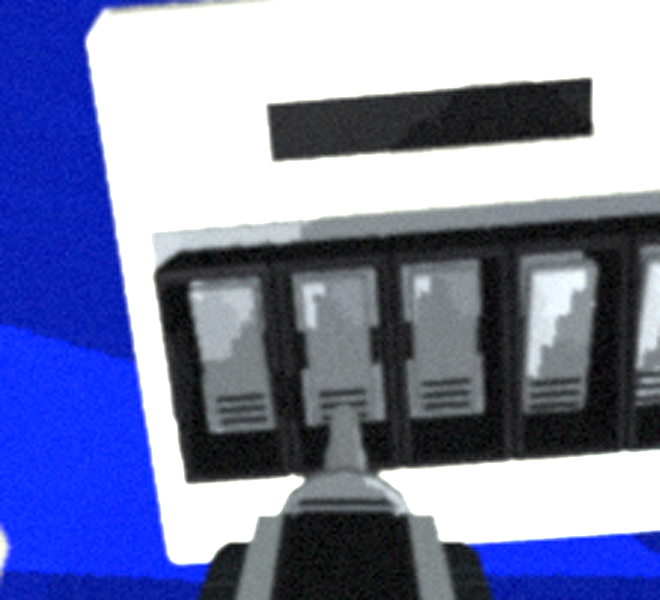

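>>> move_arm --rotation '[[0,0,0],[0,0,0]]' --offset '[[0.07,0,0],[0.07,0,0]]' --hand '[1.5,1.5]'

```text
clock: 9.9
ee_pos: [0.4761, -0.0498, 0.3246]
orientation: [[0.384, -0.916, -0.116], [0.074, -0.095, 0.993], [-0.921, -0.389, 0.031]]
wrist_force: [0.7, -0.6, 3.6]
finger_gap: 0.228
```

>>> move_arm --rotation '[[0,0,0],[0,0,0]]' --offset '[[0.07,0,0],[0.07,0,0]]' --hand '[1.5,1.5]'

```text
clock: 10.1
ee_pos: [0.4764, -0.0498, 0.3239]
orientation: [[0.384, -0.916, -0.116], [0.074, -0.095, 0.993], [-0.921, -0.389, 0.031]]
wrist_force: [-0.2, -1.1, 5.7]
finger_gap: 0.227
```

```bash
python3 - <<'E'
from h import *
tipst()
E
```

```text
clock 10.10 upslope 15.25 y -0.37 h -23.46 mm F axial 5.43 F [-0.2 -1.1  5.7] gap 0.227
```

>>> move_arm --rotation '[[0,0,0],[0,0,0]]' --offset '[[0.07,0,0],[0.07,0,0]]' --hand '[1.5,1.5]'

```text
clock: 10.3
ee_pos: [0.4766, -0.0499, 0.3236]
orientation: [[0.384, -0.916, -0.116], [0.074, -0.095, 0.993], [-0.92, -0.39, 0.031]]
wrist_force: [-2.4, -1.6, 10.5]
finger_gap: 0.231
```

>>> move_arm --rotation '[[0,0,0],[0,0,0]]' --offset '[[0.05,0,0],[0.05,0,0]]' --hand '[1.5,1.5]'

```text
clock: 10.5
ee_pos: [0.4767, -0.0499, 0.3234]
orientation: [[0.384, -0.916, -0.116], [0.074, -0.094, 0.993], [-0.92, -0.39, 0.032]]
wrist_force: [-5.4, -0.3, 13.8]
finger_gap: 0.227
```

```bash
python3 - <<'E'
from h import *
from rig import imaging
tipst()
f=imaging.grab_frame("wrist");o=cv2.resize(f["color"][60:260,140:360,::-1],None,fx=3,fy=3,interpolation=cv2.INTER_CUBIC)
cv2.imwrite("pics/d3.png",np.clip(o.astype(float)*1.7,0,255).astype(np.uint8))
E
```

```text
clock 10.50 upslope 15.56 y -0.44 h -24.06 mm F axial 14.84 F [-5.4 -0.3 13.8] gap 0.227
```

View pics/d3.png

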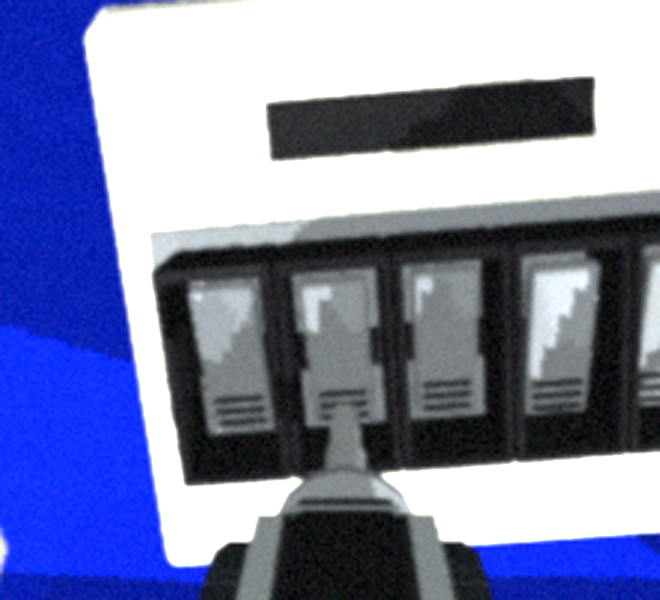

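>>> move_arm --rotation '[[0,0,0],[0,0,0]]' --offset '[[0.04,0,0],[0.04,0,0]]' --hand '[1.5,1.5]'

```text
clock: 10.75
ee_pos: [0.4769, -0.05, 0.3233]
orientation: [[0.384, -0.916, -0.116], [0.074, -0.094, 0.993], [-0.92, -0.39, 0.032]]
wrist_force: [-7.1, -1.7, 18.1]
finger_gap: 0.227
```

>>> move_arm --rotation '[[0,0,0],[0,0,0],[0,0,0],[0,0,0],[0,0,0]]' --offset '[[-0.5,0,0],[-2,0,0],[-4,0,0],[-6.5,0,0],[-9,0,0]]' --hand '[1.5,1.5,1.5,1.5,1.5]'

```text
clock: 11.25
ee_pos: [0.4411, -0.0561, 0.4047]
orientation: [[0.379, -0.918, -0.116], [0.073, -0.095, 0.993], [-0.922, -0.385, 0.031]]
wrist_force: [0.6, -0.1, -0.6]
finger_gap: 0.23
```

```bash
python3 - <<'E'
from h import *
from rig import imaging,env
import pickle
tipst();plan(down(96),np.array([.5007,.1915,.4325]))
s=env.sense()
f=imaging.grab_frame("wrist");pickle.dump((f,s),open("d4.pkl","wb"));o=cv2.resize(f["color"][80:280,140:400,::-1],None,fx=3,fy=3,interpolation=cv2.INTER_CUBIC)
print(proj(f,s["ee_pos"]+s["orientation"]@[.264,0,0]),proj(f,s["ee_pos"]+s["orientation"]@[.189,0,0]))
cv2.imwrite("pics/d4.png",np.clip(o.astype(float)*1.7,0,255).astype(np.uint8))
E
```

```text
clock 11.25 upslope 12.52 y 0.07 h 64.91 mm F axial -0.79 F [ 0.6 -0.1 -0.6] gap 0.23
clock 11.25 pos [ 0.4411 -0.0561  0.4047] off cm [ 1.51 -8.9  23.98] rot [0.0055 0.0327 0.3954] rows>= 5.12 gap 0.23028122952568666 F [ 0.6 -0.1 -0.6]
[[254.42799292 194.39928689]] [[254.24239471 233.08764864]]
```

View pics/d4.png

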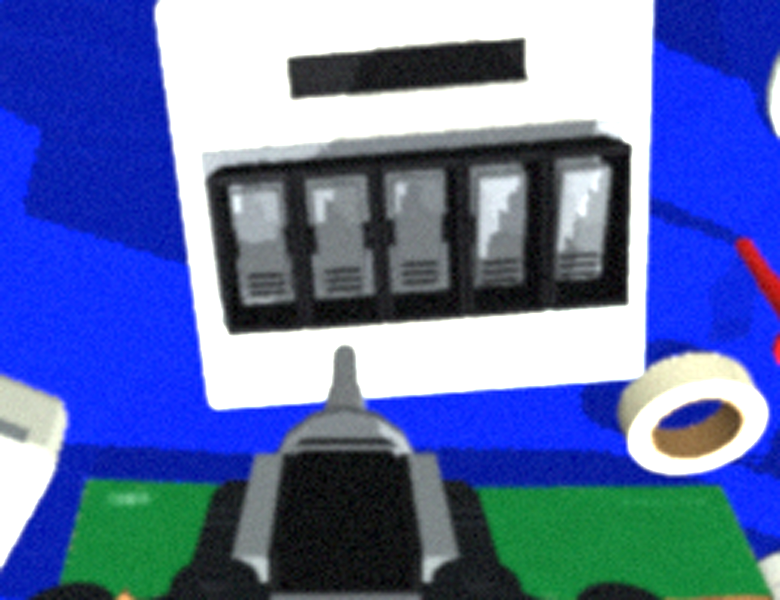

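>>> move_arm --rotation '[[0,0.005,0.06],[0,0.01,0.13],[0,0.02,0.2],[0,0.025,0.27],[0,0.03,0.34]]' --offset '[[0,-1.8,4],[0,-3.6,8],[0.4,-5.4,12],[0.8,-7.2,16],[1.2,-8.9,20]]' --hand '[1.5,1.5,1.5,1.5,1.5]'

```text
clock: 11.8
ee_pos: [0.505, 0.1534, 0.4343]
orientation: [[0.054, -0.992, -0.11], [0.007, -0.11, 0.994], [-0.999, -0.055, 0.001]]
wrist_force: [0.5, -1.0, 0.3]
finger_gap: 0.225
```

```bash
python3 - <<'E'
from h import *
plan(down(95.97),np.array([.5007,.1915,.4325]))
E
```

```text
clock 11.8 pos [0.505  0.1534 0.4343] off cm [0.18 0.02 3.83] rot [0.0059 0.001  0.0546] rows>= 0.77 gap 0.22481213452202106 F [ 0.5 -1.   0.3]
```

>>> move_arm --rotation '[[0.003,0,0.03],[0.006,0.001,0.055],[0.006,0.001,0.055],[0.006,0.001,0.055]]' --offset '[[0.1,0,2],[0.2,0,3.8],[0.2,0,3.8],[0.2,0,3.8]]' --hand '[1.5,1.5,1.5,1.5]'

```text
clock: 12.2
ee_pos: [0.5011, 0.1885, 0.4326]
orientation: [[0.004, -0.995, -0.103], [0.0, -0.103, 0.995], [-1.0, -0.004, -0.0]]
wrist_force: [0.3, -1.0, 0.3]
finger_gap: 0.224
```

```bash
python3 - <<'E'
from h import *
from rig import imaging,env
plan(down(95.97),np.array([.5007,.1915,.4325]))
s=env.sense();print(s["orientation"].round(4).tolist())
f=imaging.grab_frame("wrist");o=cv2.resize(f["color"][120:320,150:370,::-1],None,fx=3,fy=3,interpolation=cv2.INTER_CUBIC)
cv2.imwrite("pics/r1.png",np.clip(o.astype(float)*1.5,0,255).astype(np.uint8))
print("tip pred",(proj(f,s["ee_pos"]+s["orientation"]@[.264,0,0])-[150,120])*3, "mouth if grasp xy",(proj(f,[.5007,.1915,.092])-[150,120])*3)
E
```

```text
clock 12.2 pos [0.5011 0.1885 0.4326] off cm [0.01 0.01 0.3 ] rot [-0.001  -0.      0.0041] rows>= 0.06 gap 0.22444048406959663 F [ 0.3 -1.   0.3]
[[0.0041, -0.9947, -0.103], [0.0004, -0.103, 0.9947], [-1.0, -0.0041, -0.0]]
tip pred [[313.49945528 223.91334045]] mouth if grasp xy [[321.74358505 154.83799423]]
```

View pics/r1.png

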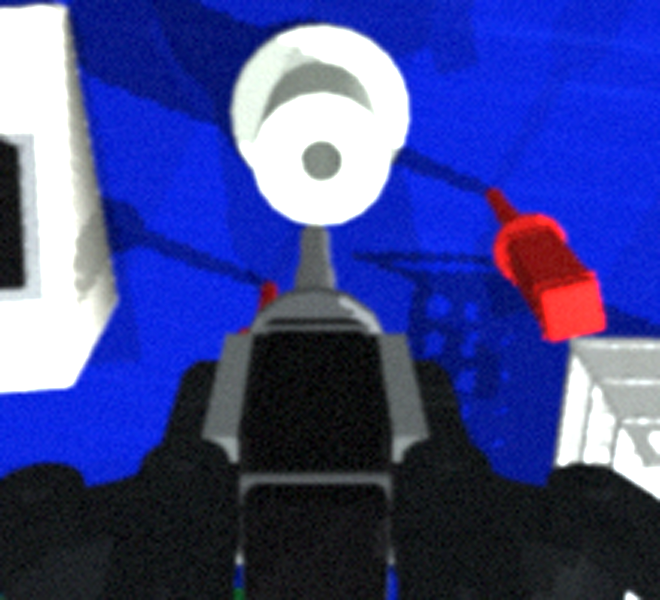

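>>> move_arm --rotation '[[0,0,0.004],[0,0,0.004],[0,0,0.004]]' --offset '[[2,0,0.3],[4,0,0.3],[4,0,0.3]]' --hand '[1.5,1.5,1.5]'

```text
clock: 12.55
ee_pos: [0.5005, 0.1906, 0.3914]
orientation: [[-0.002, -0.995, -0.101], [-0.001, -0.101, 0.995], [-1.0, 0.002, -0.001]]
wrist_force: [0.3, 0.3, -0.6]
finger_gap: 0.226
```

```bash
python3 - <<'E'
from h import *
from rig import imaging,env
plan(down(95.97),np.array([.5007,.1915,.2809]))
s=env.sense();print(s["orientation"].round(4).tolist())
f=imaging.grab_frame("wrist");o=cv2.resize(f["color"][120:320,150:370,::-1],None,fx=3,fy=3,interpolation=cv2.INTER_CUBIC)
cv2.imwrite("pics/r2.png",np.clip(o.astype(float)*1.5,0,255).astype(np.uint8))
print("tip pred",(proj(f,s["ee_pos"]+s["orientation"]@[.264,0,0])-[150,120])*3, "mouth if grasp xy",(proj(f,[.5007,.1915,.092])-[150,120])*3)
E
```

```text
clock 12.55 pos [0.5005 0.1906 0.3914] off cm [11.05 -0.05  0.09] rot [-0.0028 -0.0005 -0.0021] rows>= 2.21 gap 0.22564259334726475 F [ 0.3  0.3 -0.6]
[[-0.002, -0.9949, -0.1012], [-0.0007, -0.1012, 0.9949], [-1.0, 0.0021, -0.0005]]
tip pred [[313.58378033 223.94430902]] mouth if grasp xy [[316.76671685 192.26805375]]
```

View pics/r2.png

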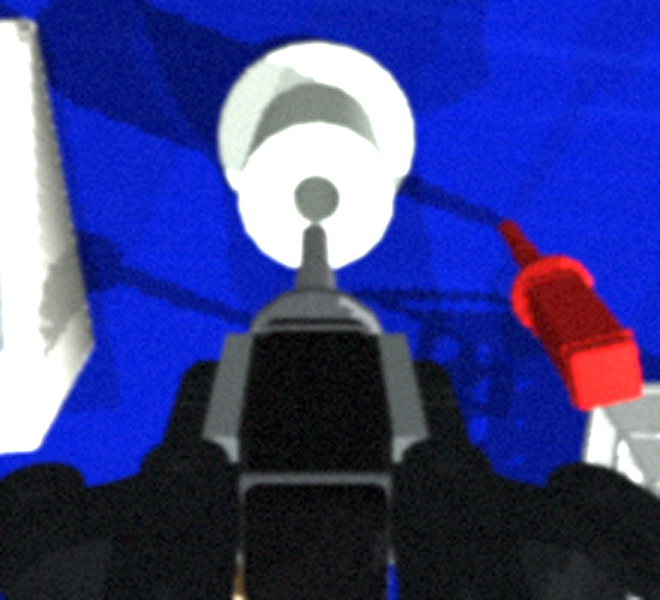

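>>> move_arm --rotation '[[-0.003,0,-0.002],[-0.003,0,-0.002],[-0.003,0,-0.002],[-0.003,0,-0.002],[-0.003,0,-0.002]]' --offset '[[1.2,-0.03,0.08],[2.4,-0.03,0.08],[3.6,-0.03,0.08],[4.5,-0.03,0.08],[5,-0.03,0.08]]' --hand '[1.5,1.5,1.5,1.5,1.5]'

```text
clock: 13.1
ee_pos: [0.5013, 0.1933, 0.342]
orientation: [[0.002, -0.994, -0.106], [0.001, -0.106, 0.994], [-1.0, -0.002, 0.0]]
wrist_force: [0.4, -0.5, -0.4]
finger_gap: 0.229
```

```bash
python3 - <<'E'
from h import *
from rig import imaging,env
plan(down(95.97),np.array([.5007,.1915,.2809]))
f=imaging.grab_frame("wrist");o=cv2.resize(f["color"][120:320,150:370,::-1],None,fx=3,fy=3,interpolation=cv2.INTER_CUBIC)
cv2.imwrite("pics/r3.png",np.clip(o.astype(float)*1.5,0,255).astype(np.uint8))
E
```

```text
clock 13.1 pos [0.5013 0.1933 0.342 ] off cm [ 6.11  0.09 -0.18] rot [0.0024 0.0005 0.0018] rows>= 1.22 gap 0.22949414479415756 F [ 0.4 -0.5 -0.4]
```

View pics/r3.png

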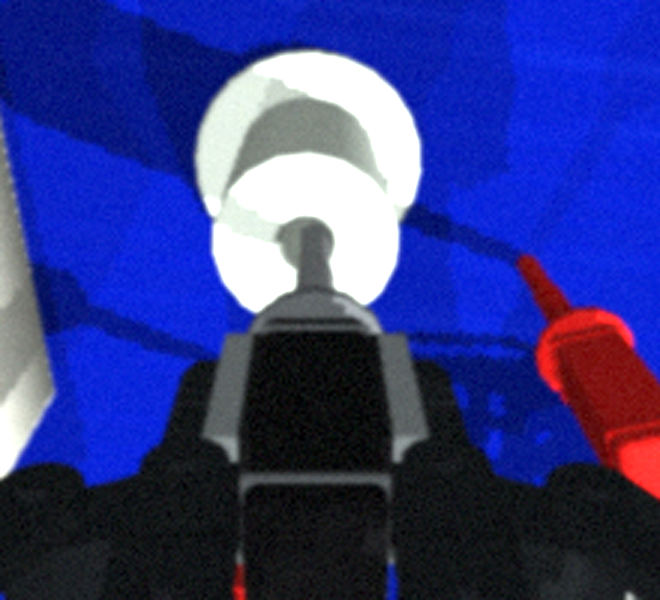

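>>> move_arm --rotation '[[0.002,0,0.002],[0.002,0,0.002],[0.002,0,0.002],[0.002,0,0.002],[0.002,0,0.002]]' --offset '[[0,0.06,-0.16],[1.2,0.06,-0.16],[2.4,0.06,-0.16],[3.6,0.06,-0.16],[4.8,0.06,-0.16]]' --hand '[1.5,1.5,1.5,1.5,1.5]'

```text
clock: 13.65
ee_pos: [0.5011, 0.1917, 0.294]
orientation: [[0.001, -0.995, -0.104], [0.001, -0.104, 0.995], [-1.0, -0.001, 0.001]]
wrist_force: [-0.5, -0.6, -0.4]
finger_gap: 0.223
```

```bash
python3 - <<'E'
from h import *
plan(down(95.97),np.array([.5007,.1915,.2809]))
E
```

```text
clock 13.65 pos [0.5011 0.1917 0.294 ] off cm [ 1.31  0.04 -0.02] rot [0.0003 0.0009 0.0006] rows>= 0.26 gap 0.22345384761901851 F [-0.5 -0.6 -0.4]
```

>>> move_arm --rotation '[[0,0,0],[0,0,0],[0,0,0]]' --offset '[[0.6,0.03,0],[1.1,0.03,0],[1.2,0.03,0]]' --hand '[1.5,1.5,1.5]'

```text
clock: 13.95
ee_pos: [0.5009, 0.1917, 0.2826]
orientation: [[0.0, -0.995, -0.104], [0.001, -0.104, 0.995], [-1.0, -0.0, 0.001]]
wrist_force: [-0.4, 1.0, -0.6]
finger_gap: 0.226
```

>>> move_arm --rotation '[[0,0,0],[0,0,0]]' --offset '[[0.1,0,0],[0.1,0,0]]' --hand '[1.5,1.5]'

```text
clock: 14.15
ee_pos: [0.5011, 0.1918, 0.2825]
orientation: [[0.002, -0.995, -0.104], [0.002, -0.104, 0.995], [-1.0, -0.002, 0.001]]
wrist_force: [-0.1, 0.4, -0.2]
finger_gap: 0.228
```

```bash
python3 - <<'E'
from h import *
from rig import imaging
plan(down(95.97),np.array([.5007,.1915,.2809]))
f=imaging.grab_frame("wrist");o=cv2.resize(f["color"][150:350,150:370,::-1],None,fx=3,fy=3,interpolation=cv2.INTER_CUBIC)
cv2.imwrite("pics/r4.png",np.clip(o.astype(float)*1.5,0,255).astype(np.uint8))
E
```

```text
clock 14.15 pos [0.5011 0.1918 0.2825] off cm [ 0.16  0.04 -0.03] rot [0.0003 0.0013 0.0017] rows>= 0.03 gap 0.2276817209341084 F [-0.1  0.4 -0.2]
```

View pics/r4.png

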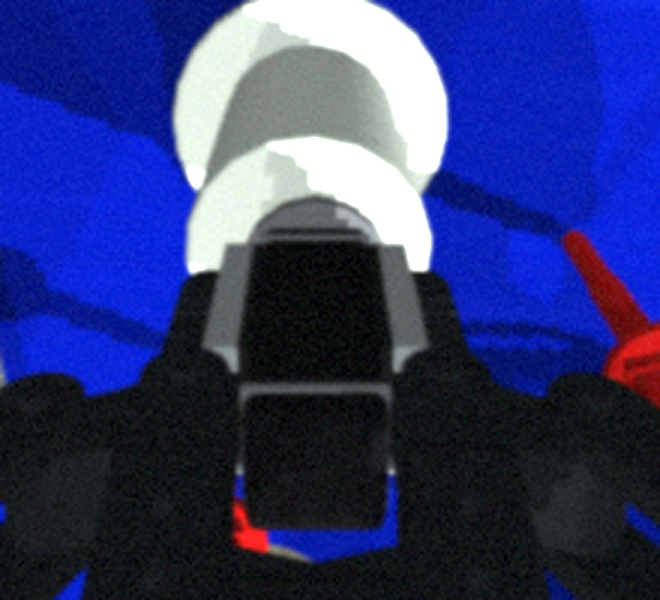

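Still about 1.6 mm above the seat; lower on to first light contact.

>>> move_arm --rotation '[[0,0,0.002],[0,0,0.002],[0,0,0.002]]' --offset '[[0.1,0.03,0],[0.15,0.03,0],[0.15,0.03,0]]' --hand '[1.5,1.5,1.5]'

```text
clock: 14.5
ee_pos: [0.5007, 0.1918, 0.281]
orientation: [[-0.001, -0.995, -0.104], [0.001, -0.104, 0.995], [-1.0, 0.001, 0.001]]
wrist_force: [-0.0, -0.1, 0.7]
finger_gap: 0.226
```

>>> move_arm --rotation '[[0,0,0],[0,0,0]]' --offset '[[0.05,0,0],[0.05,0,0]]' --hand '[1.5,1.5]'

```text
clock: 14.7
ee_pos: [0.5008, 0.1918, 0.2809]
orientation: [[-0.001, -0.995, -0.104], [0.001, -0.104, 0.995], [-1.0, 0.001, 0.002]]
wrist_force: [-2.4, -1.1, 6.1]
finger_gap: 0.228
```

```bash
python3 - <<'E'
from h import *
plan(down(95.97),np.array([.5007,.1915,.2809]))
E
```

```text
clock 14.7 pos [0.5008 0.1918 0.2809] off cm [ 0.    0.01 -0.02] rot [ 0.0002  0.0016 -0.0005] rows>= 0.01 gap 0.22791392977971084 F [-2.4 -1.1  6.1]
```

>>> move_arm --rotation '[[0,0,0],[0,0,0],[0,0,0],[0,0,0]]' --offset '[[-0.04,0,0],[-0.04,0,0],[-0.04,0,0],[-0.04,0,0]]' --hand '[2.2,3,5,6]'

```text
clock: 15.1
ee_pos: [0.5007, 0.1917, 0.2806]
orientation: [[-0.001, -0.995, -0.104], [0.001, -0.104, 0.995], [-1.0, 0.001, 0.001]]
wrist_force: [0.5, 0.5, -0.0]
finger_gap: 0.681
```

>>> move_arm --rotation '[[0,0,0],[0,0,0],[0,0,0]]' --offset '[[0,0,0],[0,0,0],[-1,0,0]]' --hand '[6,6,6]'

```text
clock: 15.4
ee_pos: [0.5002, 0.1916, 0.2899]
orientation: [[-0.003, -0.995, -0.104], [-0.0, -0.104, 0.995], [-1.0, 0.003, 0.0]]
wrist_force: [-0.6, -0.3, -0.1]
finger_gap: 0.708
```

```bash
python3 - <<'E'
from h import *
from rig import imaging
plan(down(95.97),np.array([.5007,.1915,.2809]))
f=imaging.grab_frame("wrist");o=cv2.resize(f["color"][150:350,150:370,::-1],None,fx=3,fy=3,interpolation=cv2.INTER_CUBIC)
cv2.imwrite("pics/r5.png",np.clip(o.astype(float)*1.5,0,255).astype(np.uint8))
E
```

```text
clock 15.4 pos [0.5002 0.1916 0.2899] off cm [ 0.9  -0.05 -0.02] rot [ 0.0004  0.0002 -0.0031] rows>= 0.18 gap 0.7080500103672648 F [-0.6 -0.3 -0.1]
```

View pics/r5.png

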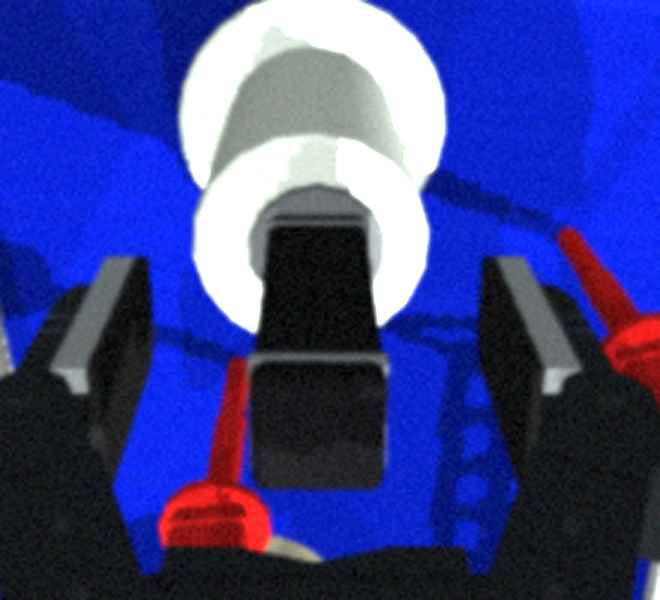

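>>> move_arm --rotation '[[0,0,0],[0,0,0],[0,0,0],[0,0,0],[0,0,0]]' --offset '[[-2,0,0],[-5,0,0],[-8,0,0],[-11,0,0],[-13,0,0]]' --hand '[6,6,6,6,6]'

```text
clock: 15.95
ee_pos: [0.501, 0.1914, 0.4236]
orientation: [[0.002, -0.995, -0.104], [0.003, -0.104, 0.995], [-1.0, -0.002, 0.002]]
wrist_force: [0.2, 0.4, -0.9]
finger_gap: 0.699
```

>>> move_arm --rotation '[[0,0,0],[0,0,0],[0,0,0],[0,0,0],[0,0,0]]' --offset '[[0,-1.5,-4],[0,-4,-8],[0,-6.5,-12],[0,-9,-16],[0,-11,-20]]' --hand '[6,6,6,6,6]'

```text
clock: 16.45
ee_pos: [0.6322, 0.0027, 0.4211]
orientation: [[0.0, -0.994, -0.105], [0.001, -0.105, 0.994], [-1.0, -0.001, 0.001]]
wrist_force: [0.5, 1.5, -0.7]
finger_gap: 0.704
```

```bash
python3 - <<'E'
from h import *
from rig import imaging,env
s=env.sense();print(s["clock"],s["ee_pos"])
f=imaging.grab_frame("wrist")
C=np.array([[.075,.092,.093],[.075,-.092,.093],[-.075,-.092,.030],[-.075,.092,.030]])
p=proj(f,con(C));print(p.round())
lo=np.maximum(p.min(0)-8,0).astype(int);hi=(p.max(0)+8).astype(int)
b=f["color"][lo[1]:hi[1],lo[0]:hi[0],::-1];k=min(800/b.shape[1],600/b.shape[0])
cv2.imwrite("pics/v1.png",np.clip(cv2.resize(b,None,fx=k,fy=k,interpolation=cv2.INTER_CUBIC).astype(float)*1.5,0,255).astype(np.uint8))
g=imaging.grab_frame("scene");cv2.imwrite("pics/v2.png",cv2.resize(g["color"][80:330,130:330,::-1],None,fx=2.4,fy=2.4,interpolation=cv2.INTER_CUBIC))
E
```

```text
16.45 [0.63219176 0.00269123 0.42111845]
[[346. 165.]
 [178. 179.]
 [170.  38.]
 [331.  23.]]
```

View pics/v1.png

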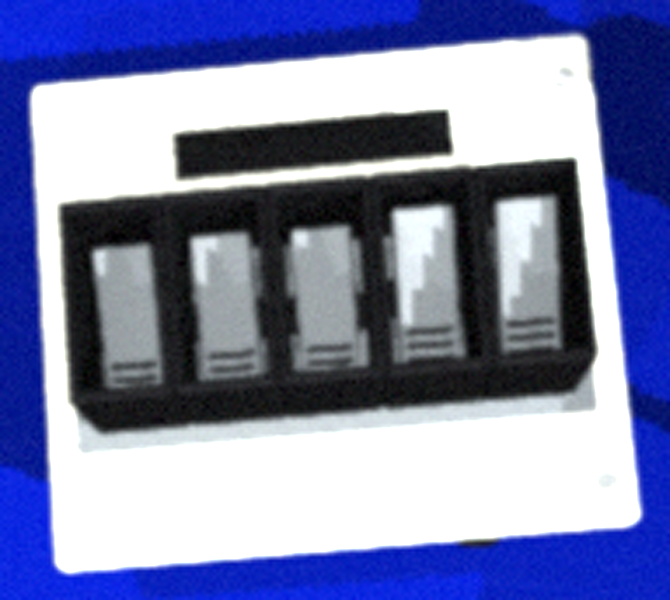

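View pics/v2.png

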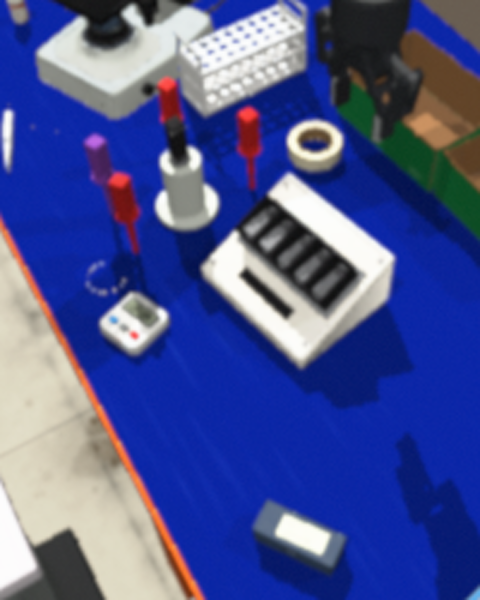

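>>> move_arm --rotation '[[0,0,0],[0,0,0],[0,0,0]]' --offset '[[0,0,0],[0,0,0],[0,0,0]]' --hand '[6,6,6]'

```text
clock: 16.85
ee_pos: [0.6307, 0.0057, 0.4206]
orientation: [[-0.001, -0.994, -0.107], [0.002, -0.107, 0.994], [-1.0, 0.001, 0.002]]
wrist_force: [-0.8, 0.4, -0.1]
finger_gap: 0.701
```

```bash
python3 - <<'E'
from rig import env
print(env.sense()["joint_vel"].round(2));print(env.finish_job())
E
```

```text
[-0.2  -0.01  0.29 -0.03 -0.02 -0.1   0.24]
the job is handed in; nothing more can be done
None
```

The job is done and handed in at about 17 s, well inside the 48 s limit. The odd rocker now lies like its four neighbours, and the stylus is back in its stand.

- **Which rocker:** the off one was the fourth from the robot's left (console y = −30 mm). Its ribbed uphill end stood up and its front end was sunk and dark.
- **The push:** I pushed that end along the panel normal with the stylus tip, about 16 mm uphill of the pivot. The rocker moved at a steady 4–5 N, then the force rose to about 19 N in under 1 mm at roughly 24 mm below the mouth. I took that as the hard stop.
- **The stylus:** it seated at the same height it was picked up from, with about 6 N of contact, and then I let go. It stands upright with its collar on the stand.
- **Last checks:** a final close-up shows all five rockers tilted alike. The scene picture shows the timer, tape roll and slide box apparently where they were; I did not measure their positions. The robot was touching nothing at hand-in.

**One disagreement:** the tip travelled about 12 mm from the first touch I noticed to the stop, where I had worked out 9–10 mm. First contact was only known to within about 3 mm, and both the force rise and the pictures say the rocker is home.

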